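# Wipe the saw board clean and hold a bar in its corner for sawing

### The arm

A 7-joint arm with a two-finger parallel gripper is mounted at the origin on a cart in front of the work surface, level with it; the furniture and walls round the work are solid. World frame = base frame: x ahead of the robot, y to its left, z up, the work surface at z = 0. Lengths are in m, angles in rad, forces in N, time in s.
With the tool pointing down it reaches from about 0.35 to 0.9 m from the base axis. Payload 8.1 kg.
Tool frame: the origin (TCP) lies between the finger pads, 19 mm behind the fingertips; this is the grasp point; z points along the fingers, y is the line along which they close (so a half turn about z gives the same grasp; the last joint's range is limited). The gripper opens to 92 mm and grips with 3 to 60 N. Pads are 19 mm wide; open, the fingers measure 130 mm over their backs; the gripper's body (75 mm by 190 mm) begins 47 mm behind the grasp point.
Start: joints at [-1.373, 0.434, 0.025, 1.573, -0.012, 1.134, -0.075], TCP at [0.185, 0.597, 0.246] pointing down, gripper open.
Joint ranges: [-2.62, 2.62], [-0.44, 2.09], [-1.27, 1.32], [0.08, 2.57], [-1.32, 4.46], [0.12, 2], [-2.74, 2.74]. Speed limits (rad/s): [2.22, 2.22, 3.01, 3.01, 3.14, 3.14, 3.14].

### API

Orientations are given as a rotation vector (axis times angle).
In Python, from cell import manip gives the robot as it stands.
- The arm moves only by the tool shift_gripper, called after "Emit:" as name(argument=value, ...) on one line, values as JSON. Schema: {"type":"object","properties":{"moves":{"type":"array","items":{"type":"number"},"minItems":4,"maxItems":80},"finger_gap":{"type":"number"},"grip_n":{"type":"number"},"only":{"type":"string"},"quiet":{"type":"boolean"},"lines":{"type":"string"}},"required":["moves"],"additionalProperties":false}. moves is one flat list of numbers that holds 1 to 20 rows one after another, with no inner brackets; each row has 4 numbers: dx, dy, dz in m, then a turn about the tool's z in rad; each row shifts and turns the commanded pose from where the row before left it, along the tool's axes as they then stand; what a row does not reach is not made up. A row lasts 1/8 s, in which the tool goes at most 0.0625 m and 0.188 rad, less where a joint would pass 70% of its speed; a pose out of reach is approached as far as the arm can. finger_gap is the finger opening in m, set as the call begins (left out keeps the last). The fingers move at their own pace and stop on an object; grip_n is the grip in N (left out, the last holds). Time passes only in rows, so rows that do not move let the fingers close. The tool returns the time, the measured TCP pose, the force, the opening and the grip force at its end. only (a regular expression) keeps the lines of the reply that match it, lines (a string "A,B") keeps lines A to B, and quiet returns only ok. Input that does not fit is refused with a message, and nothing moves.
- manip.state(): the state, without advancing time (a new reading comes with each control period).
- manip.snapshot(name): name is "side" or "top" or "wrist"; returns the picture (480x640x3 uint8, blue, green, red); there is no depth.
- manip.calibration(name): a dict with "fovy" (degrees; the focal length in pixels is half the picture's height over the tangent of half this angle, whatever the lens; pixels are square), "cx", "cy" (the principal point, pixels), "R" (3x3) and "t" (3): a world point X has camera coordinates R X + t; the wrist camera has in their place "mount" (4x4, takes a point from camera to tool coordinates, whose origin is the TCP and whose axes are the flange's). Camera axes: x right, y down, z forward; pixel columns grow to the right and rows downward; lengths in m; the calibration is good to about 2 mm. A picture is of the moment at which its call begins: read the wrist's pose just before it. calibration takes no time and is no camera call.
- manip.finish_job(): hands the job in; it is judged then, once.
The state is a dict: "clock": time; "qpos": joint angles; "dq": joint speeds; "effort": joint torques, N m; "tool_pos": TCP position; "eef_rot": TCP orientation; "ft_force": force on the tool from outside, world axes, zero at the start; "torque": the same for the moment, N m; "gripper_width": finger opening in m; "grip_force": force on a finger pad.
Only numpy, scipy, OpenCV 4.12 (cv2) and the standard library are available. Lean on these libraries where they do the work, as an engineer would, in place of code of your own. Each camera call takes 0.05 s, during which the arm holds its last target. There are 200 camera calls.

### The job

Get the bar ready for sawing: with the scraper block, wipe the four sawn-off nibs from the bed of the saw board onto the bench (none on the floor, no fingers on the nibs), and stand the scraper back on the bench, off the board. Then lay the bar on the bed with its bevelled edge up and to the front, its end against the stop and its square back against the fence, and press on the bevel with the fingertips, diagonally back and down, so that it bears firmly on fence and bed; keep the fingers on the stop side of the saw slot, clear of it. Knock nothing over, and finish while still holding the bar like this: do not let go.

Things in the scene. Friction and masses are not known exactly. Their poses are not given: they have to be found in the camera images.
- saw_board: Saw board fixed to the bench: plywood bed, aluminium fence along the back, stop at the left end; front and right end open. Origin at bench level, vertically below the inner corner of fence face and stop face; +x points through the fence (away from the robot), +y through the stop (left), z up. Bar home = bar's origin at (-20, -55, 24) mm, same yaw.
- bed: Plywood bed of the saw board, 24 mm thick, origin and axes of the saw board: top at z = 24 mm, smooth (friction of the bar on it about 0.4), free from x = -100 mm (front edge) to 0 (fence) and from y = -150 mm (open right end) to 0 (stop).
- fence: Aluminium fence, origin and axes of the saw board: face in the plane x = 0, 22 mm thick, 30 mm high (z = 24 to 54 mm), from y = +19 to -148 mm.
- stop: Aluminium stop block, origin and axes of the saw board: face in the plane y = 0, x = -60 to 0 mm, 18 mm thick, 22 mm high (z = 24 to 46 mm).
- saw_slot (a point): The 4 mm wide saw slot through the fence, 86 mm from the stop face: a point on the bed at the fence face, with the axes of the saw board (+y points to the stop).
- bar: Loose aluminium bar to be sawn, 40 (x) x 110 (y, its length) x 36 (z) mm, about 0.26 kg. Origin at the centre of its underside, z up. The edge between front face (-x) and top is cut off by a flat 45 degree bevel, 16 mm each way: the front face is 20 mm high, the back face (+x) 36 mm. It lies on the bench, length roughly along the robot's x, bevel to the left.
- bevel (a point): Centre of the bar's bevel face, 12 mm in front of the bar's axis and 28 mm above its underside; the axes are the bar's.
- scraper_block: Loose scraper block that stands on the bench, 0.11 kg. Foot 88 (x) x 22 (y) x 18 (z) mm with a steel edge along both long sides, above it a grip rib 66 (x) x 16 (y) mm from z = 18 to 60 mm, to be taken across its 16 mm. Origin at the centre of its underside, x along its length, z up.
- nib_1: Loose sawn-off aluminium nib, flat block 22 x 13 x 9 mm, about 12 g, on the bed. Origin at the centre of its underside (when right way up).
- nib_2: Loose nib of angle section, 18 x 14 x 11 mm, on the bed. Origin at the centre of its underside.
- nib_3: Loose nib, block 14 x 12 x 10 mm, on the bed. Origin at the centre of its underside.
- nib_4: Loose nib of angle section, 26 x 12 x 10 mm, on the bed. Origin at the centre of its underside.
- middle_printer (a point): Fixed: top of the print head of the printer standing between saw board and bar. Its bed is 105 mm high (x from 0.44, y -0.12 to 0.13 m); head and gantry, from x = 0.55 m on, reach 0.26 m. Small displays at 90 to 135 mm height stick out at its right front corner (x to 0.51, y to -0.20 m) and at that of the left printer (x to 0.52, y from 0.46 m). Carry things across close to the robot and high.
- glue_stick: Bystander: glue stick standing upright on the bench, 29 mm thick, 96 mm high, behind the saw board.
- temp_tower: Bystander: printed tower standing upright on the bench on the right, 14 x 50 x 73 mm.

How it is judged:
On the way, in this order (a step that is already met when the one before it is completed fails the run):
1. the gripped scraper block stands over or on the bed (contact force between the fingers and scraper_block above 1 N and x of scraper_block in the frame of saw_board between -0.1 and 0 m and y of scraper_block in the frame of saw_board between -0.15 and 0 m and z of scraper_block in the frame of saw_board below 0.034 m), for 0.1 s.
2. all four nibs are off the saw board, on the bench ((height (world z) of nib_1 below 0.016 m or y of nib_1 in the frame of saw_board below -0.155 m or x of nib_1 in the frame of saw_board below -0.105 m) and (height (world z) of nib_2 below 0.016 m or y of nib_2 in the frame of saw_board below -0.155 m or x of nib_2 in the frame of saw_board below -0.105 m) and (height (world z) of nib_3 below 0.016 m or y of nib_3 in the frame of saw_board below -0.155 m or x of nib_3 in the frame of saw_board below -0.105 m) and (height (world z) of nib_4 below 0.016 m or y of nib_4 in the frame of saw_board below -0.155 m or x of nib_4 in the frame of saw_board below -0.105 m)), for 0.2 s.
3. the scraper block stands released on the bench, off the board (height (world z) of scraper_block between -0.006 and 0.006 m and angle between scraper_block's own z axis and vertical below 0.15 rad and contact force between the fingers and scraper_block below 0.1 N), for 0.2 s.
At the end, for the whole second after the job is handed in: Bar home, bevel front and up (2.5 mm at fence and bed, 3.5 mm at stop, 0.03 rad), at rest; fingertips at the bevel push over 3 N, fence carries over 2 N, bed over 5.5 N; tool point 18 mm off the slot, stop side; nibs off the board; scraper upright on the bench, released. Arm holds on (all of step 2 and all of step 3 and x of bevel in the frame of saw_board between -0.0345 and -0.0295 m and z of bevel in the frame of saw_board between 0.0495 and 0.0545 m and y of bar in the frame of saw_board above -0.0585 m and angle between the y axis of bar and the y axis of saw_board, either way round below 0.03 rad and angle between bar's own z axis and vertical below 0.04 rad and contact force between bar and fence above 2 N and contact force between bar and bed above 5.5 N and contact force between the fingers and bar above 3 N and y of the grasp point in the frame of saw_slot above 0.018 m and distance between the grasp point and bevel below 0.065 m and x of the grasp point in the frame of saw_board below -0.026 m and linear speed of bar below 0.01 m/s); the arm keeps its last pose, push and grip.
It fails at once if a nib falls to the floor (height (world z) of any of nib_1, nib_2, nib_3, nib_4 below -0.05 m).
It fails at once if the fingers push or pick a nib (contact force between the fingers and nib_1 above 1 N or contact force between the fingers and nib_2 above 1 N or contact force between the fingers and nib_3 above 1 N or contact force between the fingers and nib_4 above 1 N).
It fails at once if the glue stick or the printed tower is knocked over (angle between any of glue_stick, temp_tower's own z axis and vertical above 0.5 rad).
It also fails if it takes over 72 s, if anything falls off the work surface, if the arm or the gripper's body presses on something with over 40 N, if the wrist force passes 120 N, or if a joint passes its speed limit or range.

## Working session

There is one attempt and no reset: what is moved stays moved. The work goes in short steps, Python scripts to look and compute and a tool call to move; the robot and the scene stay as the last step left them, time stands still between calls to the robot, and variables do not carry over. Pictures are saved under pics/ and viewed, at most 10 in all, crops included, and the job is handed in when it is done.

```bash
ls; mkdir -p pics; python3 - <<'E'
from cell import manip
import cv2,numpy as np
print(manip.state())
for n in("side","top","wrist"):
    print(n,manip.calibration(n)); cv2.imwrite(f"pics/{n}0.png",manip.snapshot(n))
E
```

```text
cell.py
pics
{'clock': 0.0, 'qpos': array([-1.37259129,  0.43521809,  0.02494656,  1.57410576, -0.01158008,
        1.13399442, -0.07510966]), 'dq': array([ 0.0002872 ,  0.00059232,  0.0008861 ,  0.00168926, -0.00036513,
       -0.00180846,  0.00100245]), 'effort': array([-7.79956772e-04, -6.67868543e+01,  9.84417424e-01, -3.14464688e+01,
       -6.06047432e-02,  4.31048311e-02,  1.87961491e-04]), 'tool_pos': array([0.18508068, 0.59645768, 0.24474434]), 'eef_rot': array([-4.70784064e-01, -3.10602837e+00,  2.47964939e-03]), 'ft_force': array([ 0.22450176,  0.71379541, -1.27071126]), 'torque': array([-0.01998673, -0.05271888, -0.01100952]), 'grip_force': 0.0, 'gripper_width': 0.09182196756608217}
side {'fovy': 54.85630656481867, 'cx': 318.45840154641604, 'cy': 233.75482523422426, 'R': array([[-0.99512645, -0.09859873,  0.00128356],
       [-0.06610091,  0.65736375, -0.75066874],
       [ 0.07317122, -0.74709516, -0.66067752]]), 't': array([0.55722246, 0.14933936, 1.20870427])}
top {'fovy': 54.95197613844787, 'cx': 319.1199630800382, 'cy': 242.47216333122554, 'R': array([[ 0.01659386, -0.99975673, -0.01453   ],
       [-0.98789724, -0.01415212, -0.15446281],
       [ 0.15421961,  0.01691728, -0.98789175]]), 't': array([0.02020674, 0.58843393, 1.23526526])}
wrist {'fovy': 62.18633452191281, 'cx': 319.0765275478656, 'cy': 246.77546094132492, 'mount': array([[-1.83611675e-04, -9.62610229e-01, -2.70890224e-01,
         7.27062567e-02],
       [ 9.99999945e-01, -1.02307614e-04, -3.14257593e-04,
         1.20511141e-03],
       [ 2.74793441e-04, -2.70890267e-01,  9.62610195e-01,
        -1.39611916e-01],
       [ 0.00000000e+00,  0.00000000e+00,  0.00000000e+00,
         1.00000000e+00]])}
```
View pics/top0.png

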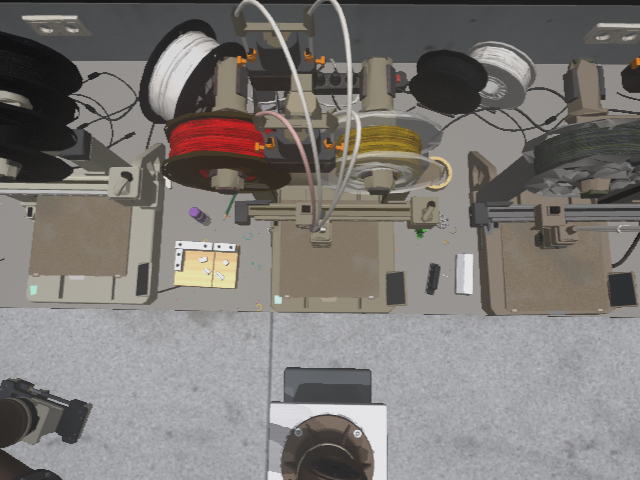

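View pics/side0.png

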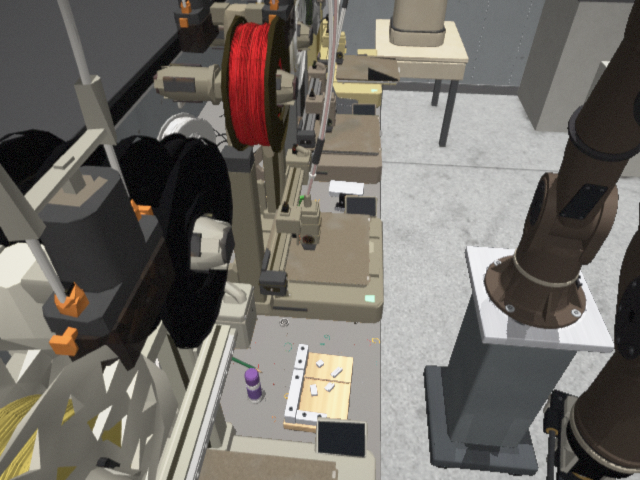

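The top view shows the board at about (207,265), the white bar at (465,273) and a dark object at (433,278). I'll zoom in.

```bash
python3 - <<'E'
import cv2,numpy as np
t=cv2.imread("pics/top0.png")
a=cv2.resize(t[220:310,160:280],None,fx=6,fy=6,interpolation=cv2.INTER_CUBIC)[:, :720]
b=cv2.resize(t[215:315,370:500],None,fx=6,fy=6,interpolation=cv2.INTER_CUBIC)
cv2.imwrite("pics/a.png",a);cv2.imwrite("pics/b.png",b)
E
```

View pics/a.png

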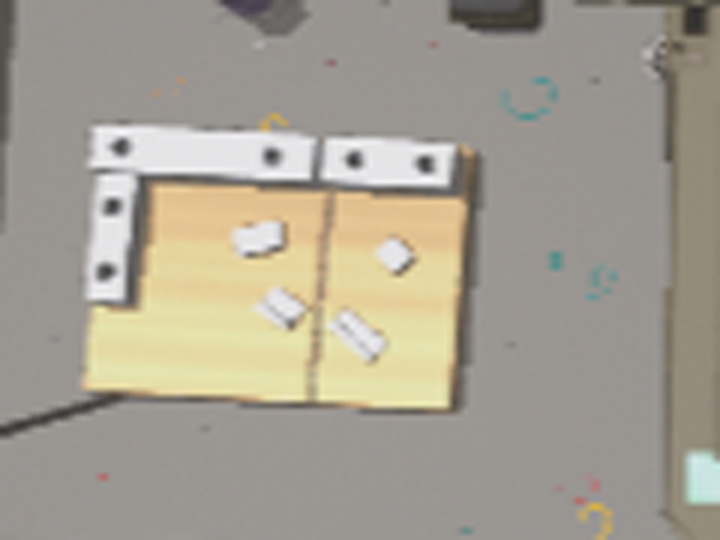

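View pics/b.png

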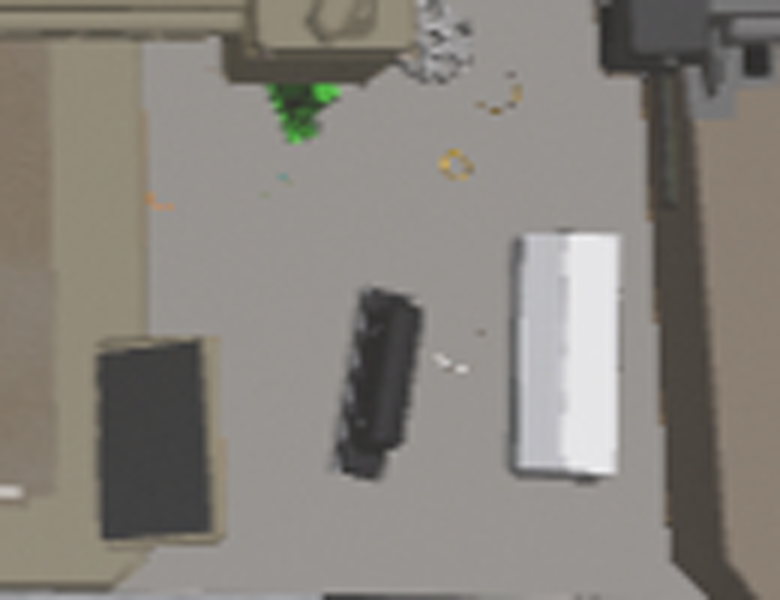

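The scraper is the dark block at crop (380,385), lying roughly along x. The bar is at (565,355) with its bevel to the left. On the bed I see four white nibs. Next I compute world positions.

```bash
cat > h.py <<'E'
import numpy as np,cv2
from cell import manip
from scipy.spatial.transform import Rotation as Ro
def cast(name,px,z,pose=None):
    c=manip.calibration(name); f=240/np.tan(np.radians(c["fovy"]/2))
    px=np.atleast_2d(np.asarray(px,float)); z=np.broadcast_to(z,len(px))
    d=np.c_[(px[:,0]-c["cx"])/f,(px[:,1]-c["cy"])/f,np.ones(len(px))]
    if name=="wrist":
        p,r=pose; M=c["mount"]; R=Ro.from_rotvec(r).as_matrix(); o=p+R@M[:3,3]; d=d@(R@M[:3,:3]).T
    else: o=-c["R"].T@c["t"]; d=d@c["R"]
    return o+d*((z-o[2])/d[:,2])[:,None]
def wr(tag):
    s=manip.state(); p=(s["tool_pos"],s["eef_rot"]); im=manip.snapshot("wrist")
    cv2.imwrite(f"pics/{tag}.png",im); np.savez(f"pics/{tag}.npz",p=p[0],r=p[1]); return im,p
E
python3 - <<'E'
from h import *
np.set_printoptions(precision=4,suppress=True)
def A(l): return np.array(l)/6+[160-.4,220-.4]
def B(l): return np.array(l)/6+[370-.4,215-.4]
print("bed front L,R, right-back\n",cast("top",A([[83,390],[455,408],[466,195]]),.024))
print("fence top frontL, R, stop top inner front\n",cast("top",A([[90,168],[450,188],[135,175],[128,303]]),[.054,.054,.046,.046]))
print("nibs\n",cast("top",A([[258,240],[395,255],[280,306],[358,335]]),.034))
print("scraper rib top, foot ends\n",cast("top",B([[395,295+10],[385,450],[365,475],[370,290]]),[.06,.06,.018,.018]))
print("bar top corners\n",cast("top",B([[568,233],[620,235],[617,472],[565,470],[515,235],[515,470]]),[.036]*4+[.02]*2))
print("displayL\n",cast("top",[[135,262],[148,262],[135,297],[148,297]],.135))
print("glue\n",cast("top",[[198,214]],.096))
print("bench edge\n",cast("top",[[200,308],[240,309],[440,314]],0))
E
```

```text
bed front L,R, right-back
 [[0.4664 0.4352 0.024 ]
 [0.4608 0.2609 0.024 ]
 [0.5607 0.2602 0.024 ]]
fence top frontL, R, stop top inner front
 [[0.5667 0.4287 0.054 ]
 [0.5598 0.2619 0.054 ]
 [0.5648 0.4102 0.046 ]
 [0.5053 0.4097 0.046 ]]
nibs
 [[0.5368 0.3545 0.034 ]
 [0.5307 0.2901 0.034 ]
 [0.5061 0.3425 0.034 ]
 [0.4932 0.3055 0.034 ]]
scraper rib top, foot ends
 [[ 0.5273 -0.2876  0.06  ]
 [ 0.4619 -0.2817  0.06  ]
 [ 0.4526 -0.2819  0.018 ]
 [ 0.5388 -0.286   0.018 ]]
bar top corners
 [[ 0.5646 -0.3737  0.036 ]
 [ 0.564  -0.3976  0.036 ]
 [ 0.4549 -0.3925  0.036 ]
 [ 0.4554 -0.3689  0.036 ]
 [ 0.5655 -0.3538  0.02  ]
 [ 0.4559 -0.3506  0.02  ]]
displayL
 [[0.5164 0.5017 0.135 ]
 [0.5169 0.468  0.135 ]
 [0.4268 0.4947 0.135 ]
 [0.4273 0.4613 0.135 ]]
glue
 [[0.6534 0.3571 0.096 ]]
bench edge
 [[ 0.4031  0.3635  0.    ]
 [ 0.4021  0.2501  0.    ]
 [ 0.3975 -0.3115 -0.    ]]
```

Emit:
shift_gripper(moves=[-0.039,-0.0267,-0.0075,0,-0.039,-0.0267,-0.0075,0,-0.039,-0.0267,-0.0075,0,-0.039,-0.0267,-0.0075,0,-0.039,-0.0267,-0.0075,0,-0.039,-0.0267,-0.0075,0,-0.039,-0.0267,-0.0075,0,-0.039,-0.0267,-0.0075,0])

```text
clock: 1.15
tool_pos: [0.4206, 0.2991, 0.3057]
eef_rot: [-0.471, -3.106, -0.0]
ft_force: [-0.5, 0.2, -0.6]
gripper_width: 0.0916
grip_force: 0.0
```

```bash
python3 - <<'E'
from h import *
im=cv2.imread("pics/top0.png")
np.set_printoptions(precision=4,suppress=True)
print("disp M",cast("top",[[406.3,272],[406.3,304],[404,272]],.12))
print("R printer left edge",cast("top",[[478,254],[484,310]],[.05,.05]),cast("top",[[478,254],[484,310]],[.0,.0]))
E
```

```text
disp M [[ 0.5026 -0.1982  0.12  ]
 [ 0.4207 -0.1972  0.12  ]
 [ 0.5025 -0.1923  0.12  ]]
R printer left edge [[ 0.5617 -0.407   0.05  ]
 [ 0.4098 -0.4175  0.05  ]] [[ 0.5684 -0.4234  0.    ]
 [ 0.4106 -0.4344  0.    ]]
```

Emit:
shift_gripper(moves=[-0.0156,-0.0502,0,0,-0.0156,-0.0502,0,0,-0.0156,-0.0502,0,0,-0.0156,-0.0502,0,0,-0.0156,-0.0502,0,0,-0.0156,-0.0502,0,0,-0.0156,-0.0502,0,0,-0.0156,-0.0502,0,0,-0.0156,-0.0502,0,0,-0.0156,-0.0502,0,0,-0.0156,-0.0502,0,0,-0.0156,-0.0502,0,0])

```text
clock: 2.65
tool_pos: [0.4201, -0.3317, 0.3055]
eef_rot: [0.47, 3.106, 0.0]
ft_force: [1.0, -0.2, 0.2]
gripper_width: 0.0922
grip_force: 0.0
```

Emit:
shift_gripper(moves=[0,0,0,0.18,0,0,0,0.18,0,0,0,0.18,0,0,0,0.18,0,0,0,0.18,0,0,0,0.18,0,0,0,0.18,0,0,0,0.18,0,0,0,0.18,0,0,0,0.18,0,0,0,0.18,0,0,0,0.18,0,0,0,0.18,0,0,0,0.18,0,0,0,0.18,0,0,0,0.14,0,0,0,0,0,0,0,0], finger_gap=0.06)

```text
clock: 4.9
tool_pos: [0.4201, -0.3302, 0.3054]
eef_rot: [-3.141, -0.006, 0.0]
ft_force: [0.0, 0.4, -0.1]
gripper_width: 0.06
grip_force: 0.0
```

```bash
python3 -c "
from h import *
s=manip.state();print(s['clock'],s['qpos'],Ro.from_rotvec(s['eef_rot']).as_matrix());wr('w1')"
```

```text
4.9 [-0.31693405  0.45199658  1.29402646  1.76317438 -0.45438675  1.27775174
 -0.47853833] [[ 9.99992190e-01  3.95080918e-03 -1.06731828e-04]
 [ 3.95083691e-03 -9.99992161e-01  2.60892699e-04]
 [-1.05700255e-04 -2.61312341e-04 -9.99999960e-01]]
```

View pics/w1.png

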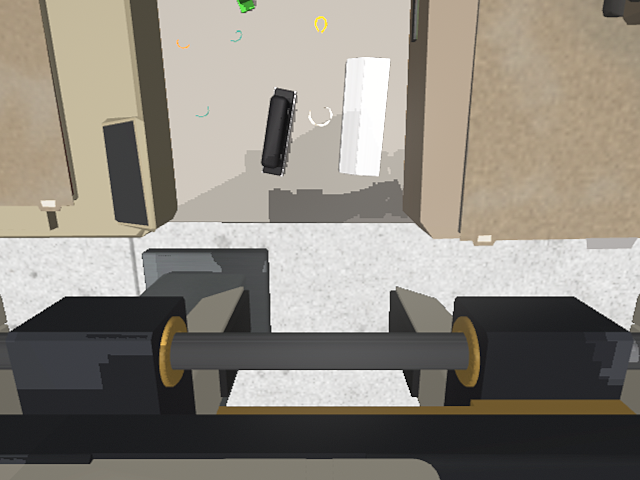

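The scraper rib is at about (278,130) and the bar at (365,117). A wall of the right printer stands near column 405, and the middle printer's wall is near column 170.

```bash
python3 - <<'E'
from h import *
np.set_printoptions(precision=4,suppress=True)
d=np.load("pics/w1.npz");P=(d["p"],d["r"]);W=lambda px,z:cast("wrist",px,z,P)
print("Rwall bottom",W([[403,220],[410,50]],0),"top@.1",W([[430,225],[420,50]],.1))
print("Lwall bottom",W([[177,220],[162,50]],0),"top@.1",W([[145,225],[130,50]],.1))
print("displ",W([[155,222],[135,120]],.12))
im=cv2.imread("pics/w1.png")
def rect(mask,z,lab):
    n,l,s,c=cv2.connectedComponentsWithStats(mask.astype(np.uint8)); 
    for i in range(1,n):
        if s[i,4]>500:
            ys,xs=np.where(l==i); w=W(np.c_[xs,ys],z)[:,:2].astype(np.float32); print(lab,s[i,4],cv2.minAreaRect(w), cv2.boxPoints(cv2.minAreaRect(w)))
m=np.zeros(im.shape[:2],bool); m[40:190,330:400]=1
g=im.min(2); rect(m&(g>243),.036,"bartop"); rect(m&(g>215),.03,"bar all")
m=np.zeros(im.shape[:2],bool); m[75:190,245:305]=1
rect(m&(im.max(2)<62),.06,"rib")
print(im[130,255:305].max(1)); print(im[117,335:395].min(1))
E
```

```text
Rwall bottom [[ 0.4005 -0.4249  0.    ]
 [ 0.5772 -0.4213  0.    ]] top@.1 [[ 0.417  -0.4276  0.1   ]
 [ 0.5584 -0.4084  0.1   ]]
Lwall bottom [[ 0.3995 -0.1673  0.    ]
 [ 0.5762 -0.1684  0.    ]] top@.1 [[ 0.416  -0.1748  0.1   ]
 [ 0.5576 -0.1792  0.1   ]]
displ [[ 0.4231 -0.1924  0.12  ]
 [ 0.5041 -0.1855  0.12  ]]
bartop 3047 ((0.5095531344413757, -0.3777931034564972), (0.029242973774671555, 0.10908721387386322), 86.88236999511719) [[ 0.4543 -0.3894]
 [ 0.5632 -0.3954]
 [ 0.5648 -0.3662]
 [ 0.4559 -0.3602]]
bar all 4835 ((0.5099618434906006, -0.3727315366268158), (0.0416647233068943, 0.11137492209672928), 86.93804168701172) [[ 0.4532 -0.3906]
 [ 0.5645 -0.3965]
 [ 0.5667 -0.3549]
 [ 0.4555 -0.349 ]]
rib 1194 ((0.49543827772140503, -0.28918546438217163), (0.020265895873308182, 0.07604306936264038), 79.44658660888672) [[ 0.4562 -0.2922]
 [ 0.531  -0.3061]
 [ 0.5347 -0.2862]
 [ 0.4599 -0.2723]]
[207 208 208 208 207 208 207 208 210 220 178  20  38  51  58  63  65  67
  69  70  69  67  68  62  49  42  36  26  18  18  20  26  19 108 137 101
 127 126 169 215 209 208 208 207 208 208 208 208 208 208]
[166 167 168 169 168 170 152 129 198 239 231 228 227 226 230 230 229 227
 226 228 230 232 233 230 241 253 254 254 253 254 254 254 253 253 254 254
 254 254 254 254 254 254 254 254 254 254 254 255 255 255 176 191 193 193
 192 193 193 192 192 192]
```

```bash
python3 - <<'E'
from h import *
np.set_printoptions(precision=4,suppress=True)
d=np.load("pics/w1.npz");P=(d["p"],d["r"]);W=lambda px,z:cast("wrist",px,z,P)[:,:2]
im=cv2.imread("pics/w1.png"); g=im.max(2)
for r in range(84,180,8): print(r, g[r,256:304])
L=[];Rr=[]
for r in range(100,160,4):
    row=g[r]; c=[i for i in range(245,305) if row[i]<90]; L.append([c[0],r]); Rr.append([[i for i in range(245,310) if row[i]<180][-1]+1,r])
l=W(L,.06); rr=W(Rr,.018); r0=W(Rr,.0)
for n,a in(("ribL",l),("footR18",rr),("footR0",r0)): k=np.polyfit(a[:,0],a[:,1],1); print(n,k,np.polyval(k,.495))
E
```

```text
84 [207 207 207 207 208 207 207 207 207 207 207 207 207 207 207 208 207 207
 207 207 207 207 208 207 207 208 207 207 207 208 207 207 207 207 207 207
 207 207 207 207 208 207 208 207 207 207 208 207]
92 [207 207 207 207 207 207 207 207 208 207 207 207 208 206 207 208 210 214
 164  35  72  73  72  73  73  74  74  73  74  75  74  73  72  71  69  64
  53  25 241 255 147 181 211 208 207 207 207 207]
100 [208 207 207 207 208 208 208 207 208 208 207 209 215 190  99  27  43  52
  58  57  60  62  64  67  68  70  70  64  52  40  23  27  52  62  70  70
  21 182 219  91 125 170 216 208 208 207 208 208]
108 [207 207 208 207 207 208 207 208 208 208 209 217 180  54  33  46  54  59
  59  63  64  66  69  71  73  72  63  49  39  30  18  28  53  52  26   8
 157 187  95 178 223 213 210 208 207 207 208 207]
116 [207 208 208 207 208 207 207 208 208 209 219 181  42  36  48  55  59  62
  64  66  68  70  71  71  70  61  47  36  26  18  17  17  33  38  25 105
 135 115 129 170 216 209 207 208 207 207 208 207]
124 [208 208 208 208 208 207 208 208 210 221 181  19  37  50  59  62  63  66
  68  70  70  70  70  66 
[... 730 characters left out ...]
  39  55  65  69  64  55  55  55  55  53  54
  51  41  39  33  26  15  67  78  22  18  78  99  84 105 147 191 184 183
 183 183 183 183 183 182 183 183 183 183 183 183]
164 [183 182 184 185 190 144  14  33  42  49  48  50  49  50  50  49  50  47
  44  40  34  28  25  27  34  31  31  99 123  94 116 159 188 183 183 182
 183 183 182 184 183 183 184 182 183 183 183 183]
172 [183 182 183 183 182 207 198  93  39  39  25  32  39  43  50  55  57  58
  59  57  58  58  58  56  40  78 126 116  93 146 190 184 183 183 184 183
 183 182 183 182 183 183 183 183 183 183 182 184]
ribL [-0.1865 -0.1869] -0.2792591150793685
footR18 [-0.135 -0.236] -0.30285902610888565
footR0 [-0.135  -0.2349] -0.3017541072376394
```

Emit:
shift_gripper(moves=[0.044,-0.0145,0.02,0.075,0.0436,-0.0145,0.02,0.075,0,0,0.05,0,0,0,0.05,0,0,0,0.05,0,0,0,0,0,0,0,0,0], finger_gap=0.052)

```text
clock: 5.82
tool_pos: [0.5092, -0.3055, 0.1173]
eef_rot: [3.132, -0.233, 0.002]
ft_force: [0.4, -0.9, -0.4]
gripper_width: 0.052
grip_force: 0.0
```

```bash
python3 -c "
from h import *
s=manip.state();print(s['qpos'],Ro.from_rotvec(s['eef_rot']).as_matrix()[:2,:2]);wr('w2')"
```

```text
[-0.21305847  0.75309642  1.07376384  1.84986332 -0.77758879  1.02879174
 -0.53260566] [[ 0.98894841 -0.14825517]
 [-0.14825363 -0.98894854]]
```

View pics/w2.png

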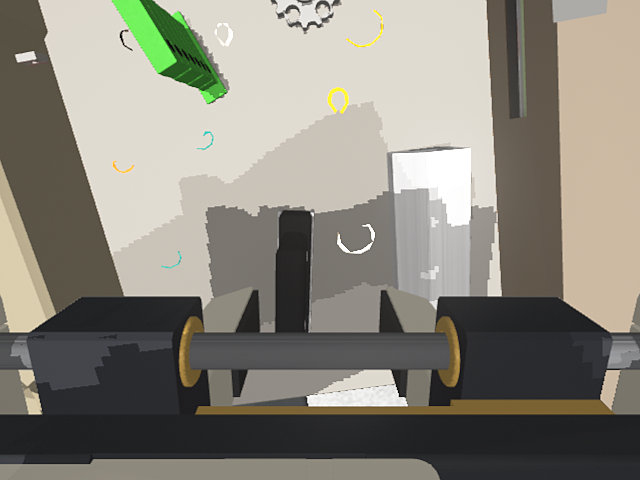

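The rib (columns 276–312) lies aligned between the fingertips (258 and 380). The bar is to its right at columns 390–470.

Emit:
shift_gripper(moves=[0,-0.0045,0.025,0,0,0,0.025,0,0,0,0.0233,0,0,0,0,0], finger_gap=0.052)

```text
clock: 6.38
tool_pos: [0.5092, -0.2999, 0.0418]
eef_rot: [-3.132, 0.234, 0.001]
ft_force: [-0.6, -0.2, 0.3]
gripper_width: 0.0517
grip_force: 0.0
```

Emit:
shift_gripper(moves=[0,0,0,0,0,0,0,0,0,0,0,0,0,0,0,0,0,0,0,0,0,0,0,0], finger_gap=0.0, grip_n=12)

```text
clock: 7.12
tool_pos: [0.5095, -0.3001, 0.0424]
eef_rot: [-3.133, 0.234, -0.0]
ft_force: [0.8, 1.7, 4.4]
gripper_width: 0.0159
grip_force: 12.0
```

Emit:
shift_gripper(moves=[0,0,-0.01,0,0,0,-0.04,0,0,0,-0.05,0,0,0,-0.05,0,-0.02,0.003,-0.05,0,-0.03,0.005,-0.015,0,-0.03,0.005,0,0,-0.0078,-0.0519,0,0,-0.0078,-0.0519,0,0,-0.0078,-0.0519,0,0,-0.0078,-0.0519,0,0,-0.0078,-0.0519,0,0,-0.0078,-0.0519,0,0,-0.0078,-0.0519,0,0,-0.0078,-0.0519,0,0,-0.0078,-0.0519,0,0,-0.0078,-0.0519,0,0], finger_gap=0.0, grip_n=40)

```text
clock: 9.25
tool_pos: [0.4282, 0.225, 0.2576]
eef_rot: [-3.132, 0.235, -0.0]
ft_force: [0.1, -0.6, -0.5]
gripper_width: 0.0158
grip_force: 40.0
```

```bash
python3 -c "
from h import *
s=manip.state();print(s['qpos'],Ro.from_rotvec(s['eef_rot']).as_matrix()[:2,:2])"
```

```text
[-1.50084575  0.32355191  1.1854172   1.94679115 -0.33871456  1.09323569
 -1.89468478] [[ 0.98878035 -0.14937658]
 [-0.1493767  -0.98878017]]
```

Emit:
shift_gripper(moves=[-0.0075,-0.05,0,0,-0.0075,-0.05,0,0,0,0,0,0,0,0,0,0])

```text
clock: 9.75
tool_pos: [0.4286, 0.3237, 0.2573]
eef_rot: [3.132, -0.236, 0.001]
ft_force: [-0.7, -1.5, -0.5]
gripper_width: 0.0157
grip_force: 40.0
```

```bash
python3 -c "
from h import *
s=manip.state();print(s['qpos']);wr('w3')"
```

```text
[-1.53409222  0.43825308  1.12123566  1.82694139 -0.43069836  1.1507508
 -1.988711  ]
```

View pics/w3.png

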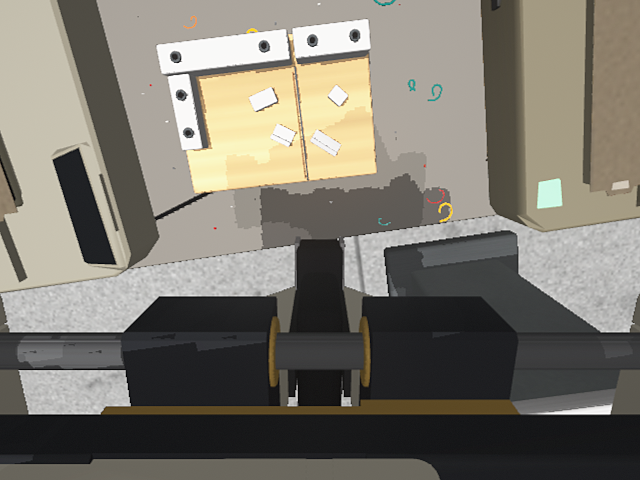

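The whole bed is in view: bed front corners at (193,192) and (376,173), slot at column 300, the nibs at (263,99), (338,96), (284,134) and (325,142), and the end of the scraper rib at (320,240).

```bash
python3 - <<'E'
from h import *
np.set_printoptions(precision=4,suppress=True)
d=np.load("pics/w3.npz");P=(d["p"],d["r"]);W=lambda px,z:cast("wrist",px,z,P)[:,:2]
print("front L,R; right-back; fence junction L,R; stop bottom front",W([[193,192],[376,173],[368,57],[200,77],[367,57],[207,149]],.024))
print("fence top fr L,R",W([[163,74],[369,49]],.054)); 
print("slot",W([[299,66],[306,181]],.024))
R=Ro.from_rotvec(P[1]).as_matrix()[:2,:2]
e=W([[320,241]],P[0][2]+.018)[0]; print("rib end in tool",R.T@(e-P[0][:2]))
im=cv2.imread("pics/w3.png"); m=np.zeros(im.shape[:2],np.uint8); m[80:165,240:372]=im.min(2)[80:165,240:372]>175
n,l,s,c=cv2.connectedComponentsWithStats(m)
B0=np.array([.566,.411]); th=-.037; RB=np.array([[np.cos(th),-np.sin(th)],[np.sin(th),np.cos(th)]])
for i in range(1,n):
    if s[i,4]>60:
        ys,xs=np.where(l==i); w=(W(np.c_[xs,ys],.032)-B0)@RB; print(s[i,4],w.min(0),w.max(0))
E
```

```text
front L,R; right-back; fence junction L,R; stop bottom front [[0.4681 0.438 ]
 [0.4598 0.2665]
 [0.5586 0.2623]
 [0.5647 0.4086]
 [0.5588 0.2632]
 [0.5044 0.4162]]
fence top fr L,R [[0.5662 0.4296]
 [0.5596 0.265 ]]
slot [[0.5605 0.3221]
 [0.4623 0.3317]]
rib end in tool [ 0.0409 -0.0009]
1998 [-0.0799 -0.1463] [-0.0218 -0.0868]
2742 [-0.0792 -0.0819] [-0.017  -0.0274]
```

Emit:
shift_gripper(moves=[0.031,-0.0257,0,0,0.031,-0.0257,0,0,0.031,-0.0257,0,0,0,0,0,0.1,0,0,0,0.1,0,0,0.04,0,0,0,0,0,0,0,0,0])

```text
clock: 10.8
tool_pos: [0.5325, 0.3865, 0.2187]
eef_rot: [-3.093, 0.548, -0.001]
ft_force: [-0.1, 0.1, -1.0]
gripper_width: 0.0158
grip_force: 40.0
```

```bash
python3 -c "
from h import *
s=manip.state();print(s['qpos'],s['tool_pos'],Ro.from_rotvec(s['eef_rot']).as_matrix()[:2,:2])"
```

```text
[-1.30633002  0.69187571  1.03437228  1.57331842 -0.6195851   1.23560434
 -2.08451226] [0.53247231 0.38651086 0.21870324] [[ 0.93921835 -0.34331906]
 [-0.34331956 -0.93921857]]
```

Emit:
shift_gripper(moves=[0,0,0.045,0,0,0,0.045,0,0,0,0.03,0,0,0,0.015,0,0,0,0,0,0,0,0,0])

```text
clock: 11.55
tool_pos: [0.5329, 0.3876, 0.084]
eef_rot: [-3.092, 0.546, -0.003]
ft_force: [0.1, 0.3, -1.3]
gripper_width: 0.0159
grip_force: 40.0
```

```bash
python3 -c "
from h import *
wr('w4')
im=manip.snapshot('side');cv2.imwrite('pics/s4.png',im)
cv2.imwrite('pics/s4c.png',np.hstack([cv2.resize(im[300:450,260:420],None,fx=2.5,fy=2.5),cv2.resize(cv2.imread('pics/w4.png'),(400,375))[:375]]))"
```

```text
(no output)
```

View pics/s4c.png

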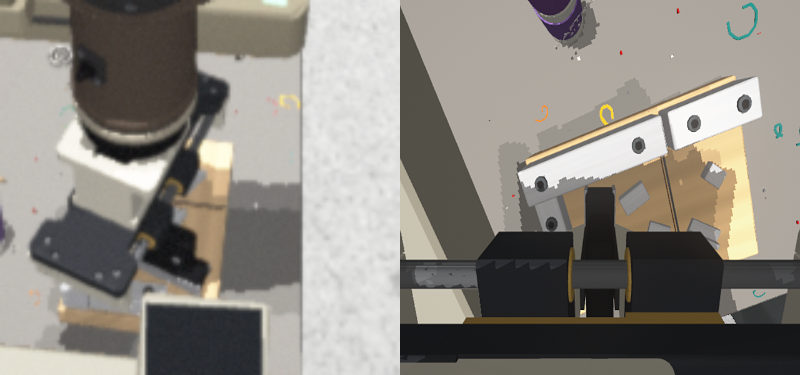

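```bash
python3 - <<'E'
from h import *
np.set_printoptions(precision=4,suppress=True)
d=np.load("pics/w4.npz");P=(d["p"],d["r"]);W=lambda px,z:cast("wrist",px,z,P)[:,:2]
R=Ro.from_rotvec(P[1]).as_matrix()[:2,:2]; B0=np.array([.565,.409]); th=-.042; RB=np.array([[np.cos(th),-np.sin(th)],[np.sin(th),np.cos(th)]])
im=cv2.imread("pics/w4.png");g=im.max(2)
for r in (245,255,265,275): print(r,g[r,285:380:1][::3])
f=W([[297,240],[344,240]],P[0][2]-.0424+.018); print("foot end tool",(f-P[0][:2])@R,"board",(f-B0)@RB)
n=W([[352,258],[357,274],[385,232]],.033); print("nib tool",(n-P[0][:2])@R,"board",(n-B0)@RB)
fe=W([[195,230]],.054);print(((fe-B0)@RB))
E
```

```text
245 [144 143 144 126 123  39  45  44  44  45  45  46  45  45  45  45  45  46
  44 121 128 146 145 145 145 125 104 103 133 145 145 148]
255 [146 146 147 141  35  43  43  44  44  44  43  43  44  45  45  44  43  42
  43  40 128 145  98 136 144 144 146 142 144 148 145 143]
265 [145 145 144 136  28  40  40  39  41  40  40  40  41  39  41  39  41  40
  40  50 138 155 154 157 140 143 141 140 140 142 142 141]
275 [143 143 143 135  23  36  37  33  33  34  33  33  34  34  33  33  34  36
  37  64 160 154 153 154 152 154 128 142 156 155 156 156]
foot end tool [[ 0.0299 -0.0106]
 [ 0.0299  0.0094]] board [[ 0.0006 -0.0217]
 [-0.0054 -0.0408]]
nib tool [[0.0137 0.0152]
 [0.0052 0.018 ]
 [0.0271 0.0312]] board [[-0.0227 -0.0414]
 [-0.0316 -0.0414]
 [-0.0148 -0.0607]]
[[0.0171 0.0202]]
```

Emit:
shift_gripper(moves=[-0.0018,0.0038,0,0,0,0,0.008,0,0,0,0.006,0,0,0,0,0,0,0,0,0])

```text
clock: 12.28
tool_pos: [0.529, 0.3842, 0.0682]
eef_rot: [3.094, -0.546, 0.0]
ft_force: [-0.4, -0.3, -0.5]
gripper_width: 0.0158
grip_force: 40.0
```

Emit:
shift_gripper(moves=[0.0015,0.0048,0,0,0.0015,0.0048,0.001,0,0,0,0.0012,0,0.0021,0.0066,0,0,0.0021,0.0066,0,0,0.0021,0.0066,0,0,0,0,0,0])

```text
clock: 13.15
tool_pos: [0.5279, 0.3523, 0.0665]
eef_rot: [3.093, -0.548, 0.001]
ft_force: [-0.9, -0.9, 7.2]
gripper_width: 0.016
grip_force: 40.0
```

```bash
python3 -c "
from h import *
wr('w5')"
```

Emit:
shift_gripper(moves=[0.0021,0.0067,0,-0.05,0.0018,0.0068,0,-0.05,0.0014,0.0069,0,-0.05,0.0011,0.0069,0,-0.05,0.0007,0.007,0,-0.05,0.0004,0.007,0,0,0.0004,0.007,0,0,0,0,0,0])

```text
clock: 14.2
tool_pos: [0.5257, 0.3036, 0.0664]
eef_rot: [3.137, -0.159, 0.001]
ft_force: [-0.6, -0.6, 8.5]
gripper_width: 0.016
grip_force: 40.0
```

```bash
python3 -c "
from h import *
im,_=wr('w6'); a=cv2.imread('pics/w5.png'); cv2.imwrite('pics/w56.png',np.hstack([a[:300,120:520],im[:300,120:520]]))"
```

```text
(no output)
```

View pics/w56.png

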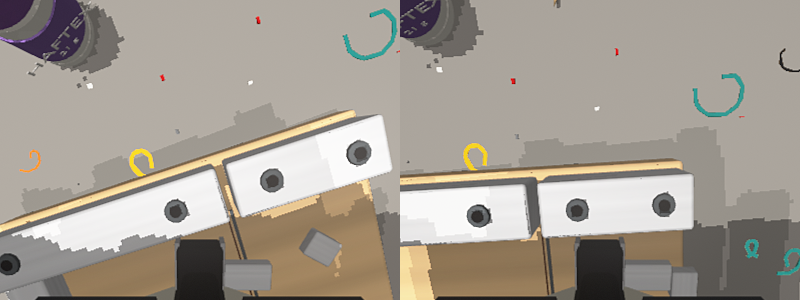

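Nibs 1 and 2 (crop (647,275) and (685,285)) ride against the blade, which is level and near the fence. I'll carry on to the open end.

Emit:
shift_gripper(moves=[0.0004,0.007,0,0,0.0004,0.007,0,0,0.0004,0.007,0,0,0.0004,0.007,0,0,0.0004,0.007,0,0,0.0004,0.007,0,0,0.0004,0.007,-0.001,0,0.0004,0.007,-0.001,0,0,0.003,0,0,0,0,0,0,0,0,0,0])

```text
clock: 15.62
tool_pos: [0.5226, 0.2456, 0.0679]
eef_rot: [3.138, -0.156, -0.0]
ft_force: [0.1, 0.2, -1.1]
gripper_width: 0.0155
grip_force: 40.0
```

Emit:
shift_gripper(moves=[0,0,-0.05,0,0,0,-0.05,0,0,0,-0.05,0,0,0,-0.03,0,-0.05,0,0,0,-0.05,0,0,0,0,0,0,0])

```text
clock: 16.5
tool_pos: [0.4189, 0.2573, 0.2473]
eef_rot: [-3.137, 0.147, 0.006]
ft_force: [0.4, -0.3, -1.3]
gripper_width: 0.0158
grip_force: 40.0
```

```bash
python3 -c "
from h import *
im=manip.snapshot('top'); cv2.imwrite('pics/t7.png',im); wr('w7')
a=cv2.resize(im[220:310,160:280],None,fx=3.3,fy=3.3); b=cv2.imread('pics/w7.png')
cv2.imwrite('pics/c7.png',np.hstack([a,cv2.resize(b,(396,297))]))"
```

```text
(no output)
```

View pics/c7.png

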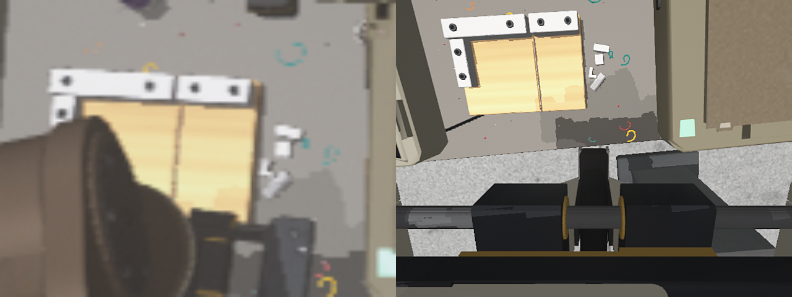

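All four nibs lie on the bench just right of the board, around (595,65) in the right half; the bed is clean. Now I stand the scraper down in front, between the board and the printer.

Emit:
shift_gripper(moves=[0,0,0,-0.185,0,0,0,-0.185,0,0,0,-0.185,0,0,0,-0.185,0,0,0,-0.185,0,0,0,-0.185,0,0,0,-0.185,0,0,0,-0.185,0,0,0,-0.185,0,0,0,0,0,0,0,0])

```text
clock: 17.98
tool_pos: [0.424, 0.2548, 0.248]
eef_rot: [2.233, 2.209, 0.0]
ft_force: [-0.4, 0.7, -0.8]
gripper_width: 0.0155
grip_force: 40.0
```

```bash
python3 -c "
from h import *
s=manip.state();print(s['qpos'],s['tool_pos'],Ro.from_rotvec(s['eef_rot']).as_matrix()[:2,:2])
d=np.load('pics/w7.npz');P=(d['p'],d['r']);print(cast('wrist',[[(590-396)*1.616,90*1.616],[(520-396)*1.616,155*1.616]],0.0,P))"
```

```text
[-1.22587848  0.24551153  0.71561841  1.92092069 -0.18547236  1.04109053
 -0.4416859 ] [0.4240094  0.25477373 0.24802249] [[ 0.01086539  0.99994089]
 [ 0.99994096 -0.01086533]]
[[0.48539927 0.25568312 0.        ]
 [0.39350043 0.38021454 0.        ]]
```

Emit:
shift_gripper(moves=[-0.04,0.009,0.05,0,0,0,0.05,0,0,0,0.05,0,0,0,0.04,0,0,0,0.01,0,0,0,0.004,0,0,0,0.002,0,0,0,0,0,0,0,0,0])

```text
clock: 19.1
tool_pos: [0.4321, 0.217, 0.0444]
eef_rot: [2.227, 2.216, 0.002]
ft_force: [0.0, 0.1, -0.6]
gripper_width: 0.0159
grip_force: 40.0
```

Emit:
shift_gripper(moves=[0,0,0.0015,0,0,0,0.0015,0,0,0,0,0,0,0,0,0])

```text
clock: 19.6
tool_pos: [0.4319, 0.2169, 0.0423]
eef_rot: [-2.227, -2.214, -0.003]
ft_force: [-6.6, -1.9, 29.8]
gripper_width: 0.0153
grip_force: 40.0
```

Emit:
shift_gripper(moves=[0,0,0,0,0,0,0,0,0,0,0,0,0,0,-0.02,0,0,0,-0.05,0,0,0,-0.06,0,0,0,-0.06,0,0,0,0,0,0,0,0,0], finger_gap=0.06, grip_n=40)

```text
clock: 20.72
tool_pos: [0.4312, 0.2167, 0.2302]
eef_rot: [-2.226, -2.216, 0.0]
ft_force: [-0.3, -0.3, -0.4]
gripper_width: 0.0601
grip_force: 0.0
```

```bash
python3 - <<'E'
from h import *
im,P=wr('w8'); s=manip.state(); print(s['qpos'])
g=im.max(2); m=(g<70).astype(np.uint8); m[240:]=0
n,l,st,c=cv2.connectedComponentsWithStats(m)
for i in range(1,n):
    if st[i,4]>400: print(st[i],cast('wrist',[c[i]],.04,P))
E
```

```text
[-1.19003999  0.25202451  0.76111945  1.97445966 -0.20640169  0.9945226
 -0.33571491]
[591   0  49  48 987] [[0.64977756 0.36703843 0.04      ]]
[  13  180  212   60 5077] [[0.27725007 0.21952711 0.04      ]]
[ 309  188   23   52 1110] [[0.43217728 0.2264262  0.04      ]]
```

Emit:
shift_gripper(moves=[0,0,-0.05,0,-0.0587,0,0,0,-0.0587,0,0,0,-0.0587,0,0,0,-0.0587,0,0,0,-0.0587,0,0,0,-0.0587,0,0,0,-0.0587,0,0,0,-0.0587,0,0,0,-0.0587,0,0,0,-0.0587,0,0,0,0,0.04,0,0,0,0.04,0,0,0,0,0.05,0,0,0,0,0,0,0,0,0], finger_gap=0.0, grip_n=20)

```text
clock: 22.78
tool_pos: [0.5079, -0.3714, 0.2311]
eef_rot: [-2.228, -2.214, 0.001]
ft_force: [0.5, -0.2, 0.7]
gripper_width: 0.0005
grip_force: 0.0
```

```bash
python3 - <<'E'
from h import *
np.set_printoptions(precision=4,suppress=True)
s=manip.state(); print(s['qpos'],s['tool_pos'],Ro.from_rotvec(s['eef_rot']).as_matrix()[:2,:2])
im,P=wr('w9'); g=im.min(2)
m=(g>215).astype(np.uint8); n,l,st,c=cv2.connectedComponentsWithStats(m)
for i in range(1,n):
    if st[i,4]>600:
        ys,xs=np.where(l==i); print(st[i],cast('wrist',[c[i]],.03,P)); 
d=np.load("pics/w2.npz");print("tower",cast("wrist",[[215,95]],0,(d["p"],d["r"])))
E
```

```text
[-0.0345  0.5842  0.9296  1.6298 -0.4968  1.1832  1.0024] [ 0.5079 -0.3714  0.2311] [[ 0.0065  1.    ]
 [ 1.     -0.0065]]
[    0    35   209   297 47040] [[ 0.3164 -0.3527  0.03  ]]
[297 199  88  17 957] [[ 0.5302 -0.3573  0.03  ]]
[  19  370  150   44 4725] [[ 0.2803 -0.5382  0.03  ]]
tower [[ 0.6147 -0.2583  0.    ]]
```

Emit:
shift_gripper(moves=[-0.003,0.002,0.05,0,0,0,0.05,0,0,0,0.05,0,0,0,0.02,0,0,0,0.003,0,0,0,0,0,0,0,0,0])

```text
clock: 23.7
tool_pos: [0.5116, -0.3746, 0.0595]
eef_rot: [2.225, 2.214, 0.001]
ft_force: [0.2, 0.6, 0.5]
gripper_width: 0.0008
grip_force: 0.0
```

Emit:
shift_gripper(moves=[0,0,0.001,0,0,0,0.001,0,0,0,0.0005,0,0,0,0,0,0,0,0,0])

```text
clock: 24.32
tool_pos: [0.5107, -0.3738, 0.0553]
eef_rot: [-2.227, -2.216, -0.0]
ft_force: [-0.1, 0.9, 2.2]
gripper_width: 0.0005
grip_force: 1.2
```

Emit:
shift_gripper(moves=[0,0,0.0008,0,0,0,0,0])

```text
clock: 24.58
tool_pos: [0.5108, -0.3738, 0.0552]
eef_rot: [2.227, 2.216, 0.001]
ft_force: [-2.1, 4.0, 10.7]
gripper_width: 0.0005
grip_force: 5.3
```

Emit:
shift_gripper(moves=[0.003,0,0.0003,0,0.005,0,0,0,0.005,0,0,0,0,0,0,0])

```text
clock: 25.08
tool_pos: [0.5112, -0.3621, 0.0549]
eef_rot: [2.226, 2.214, -0.001]
ft_force: [0.3, -1.1, 7.3]
gripper_width: 0.0007
grip_force: 3.0
```

```bash
python3 - <<'E'
from h import *
im,P=wr('w10')
t=manip.snapshot('top')
m=(t[215:315,440:480].min(2)>200).astype(np.uint8); n,l,st,c=cv2.connectedComponentsWithStats(m); print(st[1:],c[1:])
t=cv2.imread('pics/t7.png');m=(t[215:315,440:480].min(2)>200).astype(np.uint8); n,l,st,c=cv2.connectedComponentsWithStats(m); print(st[1:],c[1:])
E
```

```text
[] []
[[ 17  39  16  40 602]
 [  4  60   1   1   1]
 [  6  61   2   1   2]] [[24.78239203 58.69601329]
 [ 4.         60.        ]
 [ 6.5        61.        ]]
```

Emit:
shift_gripper(moves=[0.005,0,0.0003,0,0.005,0,0,0,0.005,0,0,0])

```text
clock: 25.55
tool_pos: [0.5107, -0.3448, 0.0534]
eef_rot: [-2.226, -2.215, -0.0]
ft_force: [-0.4, 1.2, 0.1]
gripper_width: 0.0005
grip_force: 0.0
```

```bash
python3 - <<'E'
from h import *
a=cv2.imread('pics/w10.png'); b,P=wr('w11')
for r in (150,170,190,210,230,250,270):
    print(r,a[r,240:400:10].min(1),b[r,240:400:10].min(1))
for c in (290,320,350): print(c,a[140:300:6,c].min(1),'\n   ',b[140:300:6,c].min(1))
E
```

```text
150 [112 112 187 187 187 187 187 187 187 187 186 187 187 187 187 188] [113 121 188 188 187 188 188 187 187 188 188 187 188 188 188 188]
170 [113 113 113 188 187 186 188 187 187 188 187 187 187 187 187 187] [113 113 113 188 187 187 188 187 187 188 187 188 187 187 188 188]
190 [112 113 113 113 114 107 187 186 187 187 186 186 187 187 187 187] [113 113 113 113 114 189 187 187 186 188 188 188 187 188 188 188]
210 [113 113 114 113 114 115 115 184 186 187 187 187 187 187 186 187] [113 113 113 113 114 114 114 187 186 187 187 188 188 187 188 188]
230 [113 113 113 114 113 114 111 116 196 195 193 195 195 185 186 186] [113 113 113 114 115 114 115 115 191 196 196 196 196 187 188 187]
250 [113 113 112 114 114 114 115 115 115 116 116 115 116 116 116 117] [113 113 114 113 114 115 114 115 116 115 116 116 116 117 116 116]
270 [134 133 133 134 134 136 139 139 139 139 137 135 134 134 136 137] [113 113 113 113 113 114 114 255 115 115 138 115 115 112 113 113]
290 [187 187 187 186 187 186 186 189 106 114 115 114 115 115 115 114 115 115
 114 114 115 135 133 173 174 172  86] 
    [188 187 188 188 187 187 187 188 188 114 115 115 115 115 116 114 114 115
 114 114 114 114 114 113 113 112  86]
320 [187 187 187 186 186 187 187 187 187 186 255 187 187 186 186 196 116 187
 114 114 115 135 135 147 177 111  90] 
    [188 188 187 188 187 187 187 188 187 187 186 187 188 187 186 191 255 116
 116 115 115 115 115 252 113  77  65]
350 [186 187 187 186 187 187 187 187 186 186 188 186 187 187 187 195 117 117
 116 116 115 112 139 138 180 174  86] 
    [188 188 188 188 188 188 188 188 188 188 187 187 187 187 187 196 116 116
 116 115 115 115 114 114 113 113  89]
```

Emit:
shift_gripper(moves=[0.02,0,-0.05,0,0.03,0,-0.05,0,0.03,0,-0.05,0,0.03,0,-0.05,0,0.01,0,-0.02,0,0,0,0,0,0,0,0,0])

```text
clock: 26.48
tool_pos: [0.511, -0.2258, 0.2729]
eef_rot: [-2.226, -2.215, 0.001]
ft_force: [-0.3, -0.7, -0.1]
gripper_width: 0.0006
grip_force: 0.0
```

```bash
cat >> h.py <<'E'
def bar(tag,thr=150):
    im,P=wr(tag); g=cv2.GaussianBlur(im,(3,3),0).min(2); hs=cv2.cvtColor(im,cv2.COLOR_BGR2HSV)
    m=((g>thr)).astype(np.uint8); n,l,st,c=cv2.connectedComponentsWithStats(m)
    for i in range(1,n):
        if st[i,4]>500:
            ys,xs=np.where(l==i); w=cast('wrist',np.c_[xs,ys],.03,P)[:,:2].astype(np.float32); print(st[i],np.round(c[i]),[np.round(v,4) for v in cv2.minAreaRect(w)])
    return im,P
E
python3 - <<'E'
from h import *
print(manip.state()['tool_pos'])
im,P=bar('w12',222); print(im[::20,::40].min(2))
E
```

```text
[ 0.51098653 -0.22576456  0.27292165]
[    0   120   218   212 36748] [ 98. 234.] [array([ 0.2936, -0.2443]), array([0.2137, 0.2242]), np.float64(89.7214)]
[  20  371  148   43 4787] [ 91. 388.] [array([ 0.2606, -0.4265]), array([0.0542, 0.1579]), np.float64(89.7352)]
[[ 67  68  68  73 143 172 142 140 156 156 141 139 141 139 165 153]
 [ 66  68  68  71 125 172 142 143 150 159 144 141 137 147 172 153]
 [ 68  67  68  72 125 114 145 144 142 151 139 141 143 149 172 154]
 [ 66  66  68  73 124 176 152 149 152 149 141 142 144 153 173 155]
 [ 67  68  67  71  75 174 150 146 158 144 141 141 150 157 172  48]
 [ 67  68  69  70  74 174 175 174 174 174 174 174 173 172 182  56]
 [241  39  69  70  75 174 174 174 174 174 174 174 173 174  63  56]
 [239 242  72  73  75  70  70  70 174 175 175 175 173 114  67  56]
 [231 203 243 239 237  70  71  71 138 198 198 211 209  85 123  55]
 [210 239 232 240 240  70  71  71 182 182 206 206 206  86 155 161]
 [231 236 237
[... 225 characters left out ...]
 113 206 209  73  74 173 173]
 [224 231 238 230 243 233 135 134 135 178 206 212  74  87 126 175]
 [104 245 226 232 234  47  45  44 102  49  50  49  74  94 157 146]
 [105 234 235 226 244  44  40  39  75  44  45  46 204 179 173 172]
 [ 74  75  75  76  70  48  46  45  73  65  65  65  96  95 100  98]
 [ 80  81  81  83  83  45  44  44  82  68  69  68 136 135 135 153]
 [104 238 239 239 239  44  43  44  74  44  70  67  88  88  77  76]
 [104 239 229 216 228  44  41  43  82  51  50  50 164  75  77 126]
 [ 32  31  30  32  32  33  33  35  34  33  34  36  35  35  33  34]
 [ 29  31  32  31  34  32  34  34  35  33  32  34  35  34  35  33]
 [ 40  40  42 128 129 128 126 127 127 127 127  42  72  64  61  58]]
```

```bash
cat >> h.py <<'E'
def topbar(reg=(225,310,400,482),thr=222):
    t=manip.snapshot('top'); y0,y1,x0,x1=reg; m=(t[y0:y1,x0:x1].min(2)>thr).astype(np.uint8); n,l,st,c=cv2.connectedComponentsWithStats(m)
    for i in range(1,n):
        if st[i,4]>60:
            ys,xs=np.where(l==i); w=cast('top',np.c_[xs+x0,ys+y0],.036)[:,:2].astype(np.float32); r=cv2.minAreaRect(w); print(st[i],[np.round(v,4) for v in r],np.round(cv2.boxPoints(r),4).tolist())
    return t
E
python3 - <<'E'
from h import *
t=topbar(); cv2.imwrite('pics/t12.png',t); print(t[275,400:490].min(1)); print(cv2.imread('pics/t7.png')[275,400:490].min(1))
E
```

```text
[ 63  63  63  83 115 106  52  55  59  59  62  62  64  63  65  68  68  70
  69  71  71  74  74  74  75  75  76  76  78  78  77  79  80  79  80  80
  80  81  82  82  82  82  84  82  83  83  83  83  84  84  84  83  84  84
  84  85  84  84  84  84  83  84  83  84  84  83  83  83  83  83  83  82
  83  82  81  81  80  79  80  79  77  76  77  75  75  75  74  78  91  95]
[ 71  70  70  87 118 129 140 154 155 156 155 155 155 156 156 156 155 155
 155 155 156 155 155 156 155 156 155 156 155 156 155 155 156 156 155 156
 156 156 157 156 155 156 155 192 210 155 158 158 153 152 156 155 156 156
 142 108 160 212 201 203 201 201 205 214 228 237 237 237 237 237 237 237
 219 147 156 155 155 156 155 132  70  70  69  70  69  70  69  68  94 123]
```

Emit:
shift_gripper(moves=[0,-0.04,0,0,-0.04,-0.04,0,0,-0.04,0,0,0,0,0,0,0.178,0,0,0,0.178,0,0,0,0.178,0,0,0,0.178,0,0,0,0.178,0,0,0,0.178,0,0,0,0.178,0,0,0,0.178,0,0,0,0.15,0,0,0,0,0,0,0,0], finger_gap=0.08)

```text
clock: 28.32
tool_pos: [0.4307, -0.3056, 0.2734]
eef_rot: [-3.141, 0.009, 0.001]
ft_force: [0.4, 0.3, -0.7]
gripper_width: 0.0802
grip_force: 0.0
```

```bash
python3 - <<'E'
from h import *
s=manip.state(); print(s['qpos'],Ro.from_rotvec(s['eef_rot']).as_matrix()[:2,0])
im,P=bar('w13',222)
m=cast('wrist',[[0,0],[639,0],[0,220],[639,220]],.03,P); print(m)
E
```

```text
[-0.36504394  0.48502428  1.29816165  1.82707764 -0.49829332  1.21826158
 -0.490748  ] [ 0.99998425 -0.00556168]
[ 366   63   57  126 5265] [394. 121.] [array([ 0.5104, -0.373 ]), array([0.0418, 0.1101]), np.float64(87.0051)]
[[ 0.61599193 -0.03414705  0.03      ]
 [ 0.61290219 -0.57792549  0.03      ]
 [ 0.4253681   0.00846976  0.03      ]
 [ 0.42173715 -0.61848702  0.03      ]]
```

Emit:
shift_gripper(moves=[0,-0.0565,0,-0.1745,0.0098,-0.0556,0,-0.1745,0.0193,-0.0531,0,-0.1745,0.0283,-0.0489,0,-0.1745,0.0363,-0.0433,0,-0.1745,0.0433,-0.0363,0,-0.1745,0.0489,-0.0283,0,-0.1745,0.0531,-0.0193,0,-0.1745,0.0556,-0.0098,0,-0.1745,0,0,0,0], finger_gap=0.06)

```text
clock: 29.62
tool_pos: [0.4347, 0.2074, 0.2733]
eef_rot: [2.219, 2.224, -0.001]
ft_force: [0.4, -1.0, 0.3]
gripper_width: 0.06
grip_force: 0.0
```

```bash
python3 - <<'E'
from h import *
s=manip.state(); print(s['qpos'],s['tool_pos'],Ro.from_rotvec(s['eef_rot']).as_matrix()[:2,0])
E
```

```text
[-1.3620819   0.2304271   0.9938886   1.92180359 -0.21561907  1.10218285
 -0.27959199] [0.4346984  0.20740163 0.27332924] [-0.00228208  0.99999723]
```

Emit:
shift_gripper(moves=[-0.004,-0.0025,0.05,0,0,0,0.055,0,0,0,0.055,0,0,0,0.045,0,0,0,0.016,0,0,0,0,0], finger_gap=0.06)

```text
clock: 30.38
tool_pos: [0.433, 0.1983, 0.053]
eef_rot: [2.232, 2.211, -0.001]
ft_force: [-0.5, -0.1, 0.6]
gripper_width: 0.0597
grip_force: 0.0
```

Emit:
shift_gripper(moves=[0,0,0,0,0,0,0,0,0,0,0,0,0,0,0,0,0,0,-0.02,0,0,0,-0.05,0,0,0,-0.06,0,0,0,-0.06,0,0,0,-0.03,0], finger_gap=0.0, grip_n=40)

```text
clock: 31.5
tool_pos: [0.4335, 0.199, 0.2755]
eef_rot: [-2.231, -2.211, -0.005]
ft_force: [0.6, 0.9, -1.9]
gripper_width: 0.0154
grip_force: 40.0
```

Emit:
shift_gripper(moves=[-0.06,0,0,0.157,-0.0593,0.0094,0,0.157,-0.0571,0.0185,0,0.157,-0.0535,0.0272,0,0.157,-0.0485,0.0353,0,0.157,-0.0424,0.0424,0,0.157,-0.0353,0.0485,0,0.157,-0.0272,0.0535,0,0.157,-0.0185,0.0571,0,0.157,-0.0094,0.0593,0,0.157,0,0,0,0,0,0,0,0])

```text
clock: 33.0
tool_pos: [0.4274, -0.4009, 0.2723]
eef_rot: [-3.141, 0.013, 0.001]
ft_force: [0.7, -0.4, -1.0]
gripper_width: 0.0151
grip_force: 40.0
```

```bash
python3 - <<'E'
from h import *
np.set_printoptions(precision=4,suppress=True)
s=manip.state(); print(s['qpos'],s['tool_pos'],Ro.from_rotvec(s['eef_rot']).as_matrix()[:2,0])
d=np.load('pics/w13.npz');P=(d['p'],d['r']); im=cv2.imread('pics/w13.png')
for r in (70,110,150,180,200): print(r,im[r,380:480:3].min(1))
im,P=bar('w14',222)
for r in (70,110,150,180,200): print(r,im[r,200:460:4].min(1))
E
```

```text
[-0.088   0.5663  1.1925  1.69   -0.5488  1.2704 -0.3564] [ 0.4274 -0.4009  0.2723] [ 1.    -0.008]
70 [238 240 236 238 243 251 254 254 254 254 254 254 254 254 177 184 184 184
 184 184  70  73  73  73  72  72  71  70  69 151 144 144 144 143]
110 [239 236 240 241 255 254 254 254 254 254 254 254 255 186 187 187 187 186
 186 163  81  80  81  80  79  78  77  76 130 146 145 145 144 144]
150 [223 245 241 255 254 254 254 254 254 254 254 218 188 187 187 187 187 187
 193  81  82  81  81  80  79  78  76 100 145 145 145 145 144 144]
180 [226 220 252 251 249 250 251 251 248 249 150 165 164 164 162 185 185 185
 162  80  78  78  77  77  76  75  69 149 144 145 144 144 145 145]
200 [105 105 105 105 104 104 105 104 104 105 104 104 104 104 126 123 123 123
  73  77  76  76  76  75  74  75  84 146 144 145 144 145 143 144]
[ 268   59   45  128 5232] [289. 121.] [array([ 0.5099, -0.3726]), array([0.0383, 0.1114]), np.float64(86.8399)]
[ 106  237  192   60 4914]
[... 1185 characters left out ...]
254 254 255 141 183 183 183 182 182 183  80
  77 164 163 162 163 162 162 162 161 161 128 141 141 143 143 146 142 141
 137 135 142 141 138 137 145 148 146 140 141]
180 [181 181 180 180 180 181 180 180 180 181 181 181 181 181 181 181 181 208
 237 235 241 254 255 254 254 254 254 245 108 183 183 182 162 116 115  83
  83 167 162 163 162 162 162 161 162 161 147 140 143 150 146 149 149 144
 136 141 150 147 146 141 142 141 142 144 144]
200 [180 181 180 181 181 180 181 181 181 181 181 181 181 181 181 160 112 112
 112 113 113 114 113 115 160  56  70  70  70  70  70  69  68  67  67 198
  80 167 162 162 162 161 161 161 162 161 133 145 147 144 147 149 150 150
 148 144 143 148 152 151 153 154 156 157 158]
```

Emit:
shift_gripper(moves=[0.035,0.008,0,0,0,0,0.05,0,0,0,0.05,0,0,0,0.05,0,0,0,0.02,0,0,0,0,0])

```text
clock: 33.8
tool_pos: [0.4633, -0.408, 0.1026]
eef_rot: [-3.14, 0.009, 0.001]
ft_force: [-0.6, 0.4, -0.3]
gripper_width: 0.0156
grip_force: 40.0
```

Emit:
shift_gripper(moves=[0,0,0.012,0,0,0,0.012,0,0,0,0.008,0,0,0,0.0055,0,0,0,0,0])

```text
clock: 34.42
tool_pos: [0.463, -0.4111, 0.0689]
eef_rot: [3.14, -0.014, 0.006]
ft_force: [-5.3, 8.5, 36.0]
gripper_width: 0.0152
grip_force: 40.3
```

Emit:
shift_gripper(moves=[0,0,-0.006,0,0,0,0,0])

```text
clock: 34.67
tool_pos: [0.463, -0.4096, 0.0715]
eef_rot: [3.141, -0.012, 0.001]
ft_force: [-0.3, 0.2, -1.5]
gripper_width: 0.0156
grip_force: 39.9
```

Emit:
shift_gripper(moves=[0.01,0.001,0,0,0.01,0,0,0,0,-0.006,0,0,0,-0.006,0,0,0.002,-0.01,0,0,0.002,-0.01,0,0,0.002,-0.01,0,0,0,-0.01,0,0,0,-0.01,0,0,0,-0.01,0,0,0,0,0,0])

```text
clock: 36.05
tool_pos: [0.4896, -0.3372, 0.0711]
eef_rot: [-3.14, 0.01, 0.0]
ft_force: [0.2, 0.4, -0.8]
gripper_width: 0.0155
grip_force: 39.9
```

```bash
python3 - <<'E'
from h import *
im,P=wr('w15')
for r in (90,130,170,200,215): print(r,im[r,150:400:5].min(1))
E
```

```text
90 [221 221 221 222 221 221 222 221 221 221 221 221 221 222 222 222 222 221
 222 222 221 222 222 222 222 222 222 222 222 222 222 222 222 222 222 222
 222 222 222 222 222 222 222 222 222 221 222 222 222 221]
130 [222 221 222 222 222 222 222 222 222 222 222 254 253 253 252 254 255 255
 255 255 255 255 255 255 255 255 255 255 125 148 186 222 222 224 205 204
 204 198 198 198 198 198 198 198 198 198 197 198 198 198]
170 [222 221 222 222 222 222 222 222 222 222 222 217 253 253 253 253 254 255
 255 255 255 255 255 255 255 255 255 255 131 128 164 202 201 200 200 200
 199 199 199 198 199 198 199 198 198 198 198 198 199 197]
200 [197 197 198 198 197 197 198 197 198 198 198 198 250 246 247 248 249 253
 255 255 255 255 255 255 255 255 255 255 134 169  84  82  82  80  77  75
  75  65 192 198 198 197 197 197 196 197 197 197 196 197]
215 [197 197 197 198 198 197 198 198 198 198 198 198 255 247 248 246 249 255
 255 255 255 255 255 255 255 255 255 255 135 159  89  88  85  82  80  78
  76  64 196 197 196 196 197 196 195 197 196 196 138 143]
```

Emit:
shift_gripper(moves=[0,0.003,-0.03,0,0,0,-0.03,0,-0.03,-0.028,0,-0.01,-0.03,-0.028,0,-0.17,0,0,0,-0.1745,0,0,0,-0.1745,0,0,0,-0.1745,0,0,0,-0.1745,0,0,0,-0.1745,0,0,0,-0.1745,0,0,0,-0.1745,0,0,0,-0.1745,0,0,0.03,0,0,0,0,0])

```text
clock: 37.85
tool_pos: [0.4281, -0.285, 0.1002]
eef_rot: [-2.223, -2.215, 0.002]
ft_force: [-0.7, 0.2, -0.5]
gripper_width: 0.0158
grip_force: 39.9
```

Emit:
shift_gripper(moves=[0,0.002,0.03,0,0,0,0.012,0,0,0,0.004,0,0,0,0.002,0,0,0,0.001,0,0,0,0,0,0,0,0,0])

```text
clock: 38.72
tool_pos: [0.4312, -0.2887, 0.0568]
eef_rot: [2.225, 2.212, 0.002]
ft_force: [-15.0, 2.8, 57.1]
gripper_width: 0.0153
grip_force: 40.1
```

Emit:
shift_gripper(moves=[0,0,-0.003,0,0,0,0,0])

```text
clock: 38.98
tool_pos: [0.432, -0.2862, 0.057]
eef_rot: [2.224, 2.217, 0.001]
ft_force: [-3.9, 1.3, 21.1]
gripper_width: 0.0158
grip_force: 40.0
```

```bash
python3 - <<'E'
from h import *
np.set_printoptions(precision=4,suppress=True)
s=manip.state(); R=Ro.from_rotvec(s['eef_rot']).as_matrix(); print(R, s['torque'],s['tool_pos'])
d=np.load('pics/w15.npz');P=(d['p'],d['r']);im=cv2.imread('pics/w15.png'); c=im[80:140,250].min(1); r=80+np.argmax(c>240); print(r,cast('wrist',[[250,r],[207,170],[290,170],[290,215],[290,140]],.036,P))
t=manip.snapshot('top'); cv2.imwrite('pics/t16.png',t)
for y in range(262,310,3): print(y,t[y,395:480:2].min(1))
s_=manip.snapshot('side'); cv2.imwrite('pics/s16.png',s_)
E
```

```text
[[ 0.0033  1.      0.0017]
 [ 1.     -0.0033 -0.0007]
 [-0.0007  0.0017 -1.    ]] [0.193  1.0205 0.0151] [ 0.432  -0.2862  0.057 ]
122 [[ 0.5689 -0.3092  0.036 ]
 [ 0.5492 -0.2896  0.036 ]
 [ 0.5489 -0.3255  0.036 ]
 [ 0.5291 -0.325   0.036 ]
 [ 0.5615 -0.3258  0.036 ]]
262 [155 154 154 153 155 154 154 154 154 154 155 155 155 154 155 154 155 133
  71  74  75  99 116 111 109 108  85  81 106 106 106 140 154 154 155 154
 154 154 155 155 154 154  67]
265 [154 154 153 154 154 154 154 154 155 154 155 155 154 153 153 154 136  65
  79  76  79  76  78  79  79  78  77  80  84  77  75  79 154 154 154 155
 155 154 153  95  46  52  63]
268 [154 155 154 154 154 154 154 154 155 154 156 154 148 138 138 129  96  67
  80  80  80  79  79  78  78  79  78  77  74  73  74  75 155 154 154 154
 134  47  68  54  67  75  56]
271 [104 106 110 116 106 125 154 155 155 155 155 154 148 137  90  91  91  60
  79  78  78  80  79  79  77  70  70  69  69  69  69  75 154 153  8
[... 1495 characters left out ...]
5  65 107 125 137 137 137  65  59  60  48  46  44  44  53
  74  53  75  49  47  50  50  51  54  54  57  57  60  59  61  63  63  64
  64  64  65  66  67  67  67]
301 [ 65  65  65  64  64 101 125 137 138 137  71  59  54  41  51  52  46  59
  73  51  66  67  49  52  53  54  57  57  59  60  59  61  61  63  63  64
  64  64  65  66  67  68  69]
304 [ 93  99 106 122 117 115 117 137 137 137  67  57  57  51  52  55  45  49
  52  51  58  49  52  52  55  58  55  60  59  61  62  62  64  63  64  64
  64  66  67  68  67  68  67]
307 [138 138 138 137 138 137 136 137 137 137 137 136 121  89  89  89  49  51
  51  49  50  51  54  55  56  57  60  61  60  60  62  63  63  63  65  65
  66  66  67  68  67  67  66]
```

Emit:
shift_gripper(moves=[0,0,-0.0012,0,0,0,0,0])

```text
clock: 39.33
tool_pos: [0.4318, -0.2855, 0.057]
eef_rot: [2.224, 2.218, 0.0]
ft_force: [-1.9, 1.2, 9.1]
gripper_width: 0.0158
grip_force: 40.0
```

Emit:
shift_gripper(moves=[0,0,0,0,0,0,0,0,0,0,-0.02,0,0,0,-0.05,0,-0.012,-0.05,-0.02,0,-0.01,-0.04,0,0,0,0,0,0], finger_gap=0.07, grip_n=40)

```text
clock: 40.2
tool_pos: [0.3386, -0.3076, 0.1467]
eef_rot: [-2.228, -2.213, -0.001]
ft_force: [0.5, -0.4, 0.9]
gripper_width: 0.0702
grip_force: 0.0
```

```bash
python3 - <<'E'
from h import *
np.set_printoptions(precision=4,suppress=True)
im,P=wr('w17'); g=im.max(2); m=(g<75).astype(np.uint8); m[240:]=0
n,l,st,c=cv2.connectedComponentsWithStats(m)
for i in range(1,n):
    if st[i,4]>300:
        ys,xs=np.where(l==i); print(st[i],c[i],cast('wrist',[c[i]],.04,P)); 
for r in range(0,240,12): print(r,g[r,200:460:6])
E
```

```text
[    0     0   246   113 18301] [133.8875  51.4829] [[ 0.2352 -0.1874  0.04  ]]
[ 392    0   16  240 1164] [399.0962 112.7577] [[ 0.3867 -0.2214  0.04  ]]
[ 414    0  226   34 1098] [501.6193  17.0155] [[ 0.441  -0.1715  0.04  ]]
[ 437  141   59   99 4742] [464.8918 194.0358] [[ 0.4298 -0.2695  0.04  ]]
0 [ 63  67 116 112 113 115  67 217 222 221 217 223 223 201 195 199 217 201
 199 204 197 216 216 201 215 219 197  90  87  94  94 101  86  62  65 173
  75  76  76  74  75  74  74  74]
12 [ 61  64 117 114 114 113  82 228 217 214 220 214 213 213 219 208 221 204
 215 219 201 220 220 208 218 225 205  91  83  95  96  97  87  68  65 181
 200  74  74  75  74  75  75  74]
24 [ 62  63 117 115 115 111  89 154 220 223 217 224 211 213 203 207 205 207
 220 218 208 214 221 226 216 205 198  91  82  96  94  93  86  82
[... 2464 characters left out ...]
9 226 218 217 202 214 217 220 224 212 221
 224 222 215 201 218 213 209 179 169 173 192 182  98  90  91  82 196 196
 195 196 195  82  56  43  36  38]
204 [221 213 214 230 212 213 211 211 222 220 214 218 220 232 222 220 222 224
 208 220 224 217 210 211 197 191 161 102 103 104 104  88  88  98 172 172
 172 172 177  84  28  36  35  36]
216 [221 211 210 208 213 210 226 206 206 223 221 222 219 216 224 216 216 203
 217 223 227 215 216 193 198 189 167  96  96 114 111 113 102 128 181 186
 104 143 174  82  33  35  35  37]
228 [220 222 202 199 212 193 222 212 221 225 219 212 224 219 217 219 222 217
 217 212 222 218 214 220 214 203 201  92  94  95 113 114  68  97 105 105
 105 105 105  80  37  33  35  37]
```

Emit:
shift_gripper(moves=[0,0.0192,0,0.1745,0.0033,0.0189,0,0.1745,0.0066,0.018,0,0.1745,0.0096,0.0166,0,0.1745,0.0123,0.0147,0,0.1745,0.0147,0.0123,0,0.1745,0.0166,0.0096,0,0.1745,0.018,0.0066,0,0.1745,0.0189,0.0033,0,0.1745,0,0,0,0,0,0,0,0], finger_gap=0.07)

```text
clock: 41.62
tool_pos: [0.5135, -0.3073, 0.146]
eef_rot: [-3.142, -0.003, 0.002]
ft_force: [-0.0, -0.6, 0.2]
gripper_width: 0.0699
grip_force: 0.0
```

```bash
python3 - <<'E'
from h import *
np.set_printoptions(precision=4,suppress=True)
s=manip.state(); print(s['qpos'],Ro.from_rotvec(s['eef_rot']).as_matrix()[:2,0])
im,P=wr('w18'); g=im.min(2)
for r in (140,170,200,225): print(r,g[r,240:420:4])
E
```

```text
[-0.2171  0.7158  1.0804  1.8099 -0.7188  1.0718 -0.4339] [1.     0.0018]
140 [204 204 204 204 203 204 204 203 203 204 204 204 206 208 179 179 179 179
 179 180 180 180 180 180 180 180 180 180 180 180 180 180 180 180 180 180
 180 177 203 203 203 203 203 203 203]
170 [206 178 179 179 178 179 179 180 180 180 180 216 237 238 237 237 241 253
 254 254 254 254 254 254 254 254 255 145 182 182 181 182 181 181 181 181
 181 180 180 180 178 203 204 203 203]
200 [179 179 179 179 179 179 180 179 181 180 180 202 237 237 237 238 241 253
 254 254 254 254 254 254 254 254 255 190 183 183 183 182 182 185 190 165
 114 114 114 114 112 112 112 112 113]
225 [110 109 109 110 110 110 111 111 112 112 113 114 159 159 159 161 163 177
 184 189 181 182 185 185 184 186 163 118 118 115 116 116 116 115 114 114
 113 113 111 111 111 111 110 111 110]
```

Emit:
shift_gripper(moves=[0,0,0.05,0,0,0,0.04,0,0,0,0.025,0,0,0,0.0085,0,0,0,0,0], finger_gap=0.07)

```text
clock: 42.3
tool_pos: [0.5138, -0.3078, 0.0234]
eef_rot: [-3.141, 0.003, -0.0]
ft_force: [1.1, 0.6, 0.7]
gripper_width: 0.0701
grip_force: 0.0
```

Emit:
shift_gripper(moves=[0,0,0,0,0,0,0,0,0,0,0,0,0,0,0,0,0,0,-0.005,0,0,0,-0.005,0,0,0,0,0], finger_gap=0.0, grip_n=45)

```text
clock: 43.18
tool_pos: [0.5141, -0.3079, 0.0334]
eef_rot: [3.141, -0.004, 0.001]
ft_force: [0.2, -0.7, -2.9]
gripper_width: 0.0398
grip_force: 45.0
```

Emit:
shift_gripper(moves=[0,0,-0.055,0,0,0,-0.06,0,-0.02,0,-0.055,0,-0.035,0,-0.05,0,-0.035,0,0,0,0,-0.0597,0,-0.139,0.0083,-0.0591,0,-0.139,0.0165,-0.0574,0,-0.139,0.0243,-0.0545,0,-0.139,0.0316,-0.0506,0,-0.139,0.0384,-0.0457,0,-0.139,0.0444,-0.0399,0,-0.139,0.0495,-0.0334,0,-0.139,0.0537,-0.0262,0,-0.139,0.0568,-0.0184,0,-0.139,0.0588,-0.0104,0,-0.139,0,0,0,0,0,0,0,0])

```text
clock: 45.42
tool_pos: [0.4278, 0.3482, 0.2527]
eef_rot: [2.271, 2.17, -0.002]
ft_force: [-0.5, -0.6, -2.6]
gripper_width: 0.0392
grip_force: 45.0
```

```bash
python3 - <<'E'
from h import *
np.set_printoptions(precision=4,suppress=True)
s=manip.state(); x=Ro.from_rotvec(s['eef_rot']).as_matrix()[:2,0]; print(s['qpos'],s['tool_pos'],x,np.arctan2(x[1],x[0]))
t=manip.snapshot('top'); cv2.imwrite('pics/t19.png',t)
m=(t[255:312,402:470].min(2)<75).astype(np.uint8); n,l,st,c=cv2.connectedComponentsWithStats(m)
for i in range(1,n):
    if st[i,4]>25:
        ys,xs=np.where(l==i); print(st[i],cast('top',[c[i]+[402,255]],.04)); r=cv2.minAreaRect(cast('top',np.c_[xs+402,ys+255],.03)[:,:2].astype(np.float32)); print(r)
print(t[282:312,405:465:2].min(2))
E
```

```text
[-1.4075  0.3881  0.8668  1.7912 -0.3259  1.1144 -0.4765] [0.4278 0.3482 0.2527] [0.0456 0.999 ] 1.5252084544161242
[ 0 17  2 32 51] [[ 0.4619 -0.2007  0.04  ]]
((0.4681802988052368, -0.20275600254535675), (0.0027575590647757053, 0.08537352085113525), 89.36571502685547)
[ 13  43  31   7 215] [[ 0.4318 -0.2751  0.04  ]]
((0.43221068382263184, -0.27763497829437256), (0.016363322734832764, 0.08260618150234222), 0.9215126037597656)
[[128 155 156 156 155 155 155 157 155 156 156 155 156 156 156 156 155 156
  156 154 155 156 155 155 156 156 156 156 155 155]
 [128 155 155 155 156 156 155 155 155 156 155 156 156 155 155 156 156 155
  156 155 155 155 155 155 156 156 155 155 155 155]
 [127 155 155 156 156 155 156 156 156 155 156 156 155 156 155 156 155 156
  156 156 156 155 155 156 155 156 156 156 156 156]
 [126 157 155 156 154 156 155 156 156 155 156 156 156 156 156 155 155 156
  155 156 156 156 155 155 155 155 156 155 156 155]
 [126 156 155 155 156
[... 2529 characters left out ...]
156 156 156 156 156 157
  155 156 156 156 156 156 156 156 155 156 156 157]
 [156 155 156 156 156 156 156 157 156 156 156 156 156 156 156 156 157 155
  156 157 155 156 156 156 156 156 156 156 156 155]
 [156 156 155 155 156 156 156 156 156 156 156 156 156 157 156 157 156 155
  156 156 155 156 156 156 156 156 156 155 157 156]
 [155 156 157 156 155 157 156 156 156 156 157 156 156 156 156 156 157 156
  156 157 156 156 156 156 156 155 156 156 157 156]
 [156 156 156 156 155 157 156 157 157 156 156 156 156 156 157 156 157 155
  156 157 156 156 156 155 156 156 156 156 156 155]
 [155 155 157 156 156 157 156 156 156 156 156 156 157 156 156 156 156 155
  157 157 156 156 156 156 156 155 156 156 156 156]]
```

Emit:
shift_gripper(moves=[0.0024,0.0422,0,0,0.0024,0.0422,0.03,0,0,0,0.055,0,0,0,0.055,0,0,0,0.04,0,0,0,0.018,0,0,0,0,0,0,0,0,0])

```text
clock: 46.48
tool_pos: [0.5135, 0.3506, 0.0569]
eef_rot: [2.27, 2.171, 0.004]
ft_force: [0.6, 0.2, -2.2]
gripper_width: 0.0395
grip_force: 45.0
```

Emit:
shift_gripper(moves=[0.002,0,0.007,0,0.001,0,0,0,0.001,0,0,0,0,0,0,0])

```text
clock: 46.98
tool_pos: [0.5125, 0.3546, 0.0482]
eef_rot: [-2.27, -2.172, -0.0]
ft_force: [0.4, -0.7, -2.7]
gripper_width: 0.0396
grip_force: 45.0
```

Emit:
shift_gripper(moves=[0.001,0,0,0,0.001,0,0,0,0,0,0,0])

```text
clock: 47.35
tool_pos: [0.5125, 0.3565, 0.048]
eef_rot: [2.27, 2.172, 0.0]
ft_force: [0.7, -0.1, -2.9]
gripper_width: 0.0397
grip_force: 45.0
```

Emit:
shift_gripper(moves=[0.001,0,0,0,0.001,0,0,0,0,0,0,0])

```text
clock: 47.72
tool_pos: [0.5126, 0.3585, 0.048]
eef_rot: [-2.27, -2.172, -0.0]
ft_force: [0.5, 0.3, -2.9]
gripper_width: 0.04
grip_force: 45.0
```

Emit:
shift_gripper(moves=[0.001,0,0,0,0.001,0,0,0,0,0,0,0])

```text
clock: 48.1
tool_pos: [0.5127, 0.359, 0.0479]
eef_rot: [2.27, 2.17, -0.002]
ft_force: [-0.7, -5.6, -1.3]
gripper_width: 0.04
grip_force: 45.0
```

Emit:
shift_gripper(moves=[0.001,0,0,0,0.001,0,0,0,0,0,0,0])

```text
clock: 48.48
tool_pos: [0.5127, 0.3591, 0.0478]
eef_rot: [2.271, 2.168, -0.005]
ft_force: [-1.5, -10.8, 0.8]
gripper_width: 0.0397
grip_force: 45.0
```

Emit:
shift_gripper(moves=[-0.0032,0,0.001,0,0,0,0.001,0,0,0,0,0])

```text
clock: 48.85
tool_pos: [0.5128, 0.3589, 0.0473]
eef_rot: [-2.27, -2.171, -0.001]
ft_force: [-4.8, -4.9, 13.0]
gripper_width: 0.04
grip_force: 45.0
```

Emit:
shift_gripper(moves=[0,0,-0.0008,0,0,0,0,0,0,0,0,0,0,0,-0.02,0,0,0,-0.04,0,0,0,0,0], finger_gap=0.05)

```text
clock: 49.6
tool_pos: [0.5149, 0.36, 0.1109]
eef_rot: [2.27, 2.171, 0.01]
ft_force: [-0.4, 0.1, -0.8]
gripper_width: 0.0501
grip_force: 0.0
```

Emit:
shift_gripper(moves=[0,-0.015,0,0,0,-0.031,0,0,0,0,0,0,0,0,0.025,0,0,0,0.025,0,0,0,0.007,0,0,0,0,0], finger_gap=0.0, grip_n=40)

```text
clock: 50.48
tool_pos: [0.4666, 0.3609, 0.0496]
eef_rot: [2.27, 2.172, -0.001]
ft_force: [-0.0, -0.5, -0.3]
gripper_width: 0.0001
grip_force: 0.0
```

Emit:
shift_gripper(moves=[0,0.007,0,0,0,0.007,0,0,0,0.007,0,0,0,0.006,0,0,0,0.004,0,0,0,0,0,0])

```text
clock: 51.22
tool_pos: [0.4986, 0.3601, 0.0505]
eef_rot: [-2.27, -2.171, -0.002]
ft_force: [-2.2, 0.8, 5.1]
gripper_width: 0.0003
grip_force: 2.3
```

Emit:
shift_gripper(moves=[0,0.0015,0,0,0,0.0015,0,0,0,0,0,0])

```text
clock: 51.6
tool_pos: [0.5008, 0.3601, 0.0505]
eef_rot: [-2.269, -2.171, -0.001]
ft_force: [-3.9, -1.3, 7.1]
gripper_width: 0.0003
grip_force: 4.2
```

Emit:
shift_gripper(moves=[0,0.0015,0,0,0,0.0015,0,0,0,0,0,0])

```text
clock: 51.98
tool_pos: [0.5038, 0.36, 0.0505]
eef_rot: [-2.269, -2.172, -0.001]
ft_force: [-4.3, 0.5, 7.7]
gripper_width: 0.0005
grip_force: 4.1
```

Emit:
shift_gripper(moves=[0,0.0015,0,0,0,0.0015,0,0,0,0,0,0])

```text
clock: 52.35
tool_pos: [0.5065, 0.3598, 0.0505]
eef_rot: [-2.269, -2.171, -0.0]
ft_force: [-4.1, -0.4, 9.4]
gripper_width: 0.0003
grip_force: 4.8
```

Emit:
shift_gripper(moves=[0,0.001,0,0,0,0.001,0,0,0,0,0,0])

```text
clock: 52.72
tool_pos: [0.507, 0.3597, 0.0504]
eef_rot: [-2.267, -2.171, 0.003]
ft_force: [-10.9, -0.2, 14.2]
gripper_width: 0.0003
grip_force: 8.8
```

Emit:
shift_gripper(moves=[0,0.001,0,0,0,0.001,0,0,0,0,0,0])

```text
clock: 53.1
tool_pos: [0.5071, 0.3596, 0.0503]
eef_rot: [-2.265, -2.17, 0.007]
ft_force: [-17.1, -1.8, 19.7]
gripper_width: 0.0007
grip_force: 13.4
```

```bash
python3 - <<'E'
from h import *
np.set_printoptions(precision=1,suppress=True)
im,P=wr('w20'); s=manip.state(); print(s['ft_force'],s['tool_pos'],s['clock'])
c=manip.calibration('wrist');f=240/np.tan(np.radians(c['fovy']/2));M=c['mount'];R=Ro.from_rotvec(P[1]).as_matrix()
th=-.042;RB=np.array([[np.cos(th),-np.sin(th)],[np.sin(th),np.cos(th)]]);B0=np.array([.565,.4115])
def proj(b):
    b=np.array(b,float);w=np.r_[B0+RB@b[:2],b[2]];q=M[:3,:3].T@(R.T@(w-P[0])-M[:3,3]);return np.array([c['cx']+f*q[0]/q[2],c['cy']+f*q[1]/q[2]])
g=im.min(2)
for n,b in dict(end0=(-.012,0,.06),end20=(-.012,-.02,.06),back=(0,-.01,.06),fenceF=(0,-.01,.054),stopback=(-.012,.018,.046),bev=(-.024,0,.06),bevlow=(-.04,0,.044),fencetopback=(.022,-.01,.054),fence10=(0,.01,.054)).items(): print(n,proj(b))
for x in (-.018,-.012,-.006):
    print(x,[(y,int(g[tuple(np.clip(proj((x,y/1000,.06))[::-1].round().astype(int),0,[479,639]))])) for y in range(-16,17,1)])
for y in (-.004,-.01,-.016):
    print(y,[(x,int(g[tuple(np.clip(proj((x/1000,y,.06))[::-1].round().astype(int),0,[479,639]))])) for x in range(-44,12,2)])
E
```

```text
[-17.7  -1.5  20.8] [0.5 0.4 0.1] 53.15
end0 [450.7 197.4]
end20 [445.5 255.9]
back [484.1 227.2]
fenceF [477.3 223.4]
stopback [442.7 139.9]
bev [413.9 197.4]
bevlow [360.4 190.8]
fencetopback [540.8 223.4]
fence10 [483.7 164.9]
-0.018 [(-16, 226), (-15, 226), (-14, 226), (-13, 226), (-12, 227), (-11, 227), (-10, 227), (-9, 226), (-8, 240), (-7, 240), (-6, 240), (-5, 240), (-4, 240), (-3, 240), (-2, 240), (-1, 239), (0, 120), (1, 113), (2, 97), (3, 205), (4, 241), (5, 243), (6, 244), (7, 106), (8, 79), (9, 68), (10, 68), (11, 68), (12, 67), (13, 116), (14, 195), (15, 240), (16, 240)]
-0.012 [(-16, 222), (-15, 223), (-14, 222), (-13, 222), (-12, 223), (-11, 223), (-10, 223), (-9, 223), (-8, 242), (-7, 240), (-6, 240), (-5, 241), (-4, 240), (-3, 241), (-2, 240), (-1, 238), (0, 120), (1, 95), (2, 73), (3, 221), (4, 240), (5, 240), (6, 240), (7, 240), (8, 240), (9, 240), (10, 240), (11, 240), (12, 240), (13, 240), (14, 240), (15, 240), (16, 239)]
-0.006 [(-16, 220), (-15, 220), (-14, 221), (-13, 221), (-12, 221), (-11, 221), (-10, 221), (-9, 220), (-8, 242), (-7, 239), (-6, 239), (-5, 2
[... 506 characters left out ...]
240), (4, 240), (6, 238), (8, 238), (10, 239)]
-0.01 [(-44, 153), (-42, 86), (-40, 175), (-38, 172), (-36, 170), (-34, 174), (-32, 172), (-30, 168), (-28, 171), (-26, 176), (-24, 177), (-22, 227), (-20, 224), (-18, 227), (-16, 224), (-14, 225), (-12, 223), (-10, 223), (-8, 222), (-6, 221), (-4, 219), (-2, 221), (0, 201), (2, 222), (4, 232), (6, 238), (8, 238), (10, 239)]
-0.016 [(-44, 99), (-42, 85), (-40, 174), (-38, 171), (-36, 169), (-34, 172), (-32, 172), (-30, 167), (-28, 171), (-26, 176), (-24, 180), (-22, 226), (-20, 224), (-18, 226), (-16, 222), (-14, 223), (-12, 222), (-10, 221), (-8, 221), (-6, 220), (-4, 219), (-2, 222), (0, 201), (2, 221), (4, 222), (6, 227), (8, 238), (10, 237)]
```

Emit:
shift_gripper(moves=[0,0,0,0,0,0,0,0])

```text
clock: 53.4
tool_pos: [0.5071, 0.3597, 0.0503]
eef_rot: [-2.265, -2.17, 0.007]
ft_force: [-17.8, -1.1, 20.0]
gripper_width: 0.0004
grip_force: 13.3
```

```bash
python3 -c "
from cell import manip
print(manip.finish_job())"
```

```text
the job is handed in; nothing more can be done
None
```

Job handed in at 53.4 s with the arm still holding the bar against stop and fence, pressing on the bevel at about 18 N back and 20 N down; the nibs were off the board when last checked and the scraper was upright and released, but the hand-in returned no verdict. Moving the scraper and the bar also meant brief contacts of 36 N and 57 N at the wrist, and I can't tell whether either counts against the 40 N body limit.

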